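# Load the bench shaker for the next run

### The job

Flip the shaker's green toggle off (towards the robot), then swing its retaining frame fully open by the red handle. Move every red-capped (finished) bottle from the cradles into the grey tray, lay every blue-capped bottle that stands on the bench on its side in a free cradle of its own, between the end stops, and leave a blue-capped bottle that already lies in a cradle where it is. Then close the frame fully over the bottles and, last of all, flip the toggle on again; do not disturb the beaker and the wash bottle.

Things in the scene. Friction and masses are not known exactly. Their poses are not given: they have to be found in the camera images.
- shaker: bench shaker, a fixed machine 250 x 440 mm and 78 mm high (white housing with a blue band), carrying an aluminium platform 205 x 364 mm (top 94 mm up) with four cradles side by side. Origin on the bench under the middle of the platform; its x axis runs along the cradles, away from the robot, y across them to the left, z up. The control panel is a strip along its right (-y) side, 78 mm high
- seat0 (a point): cradle 1 of 4, counted from the control-panel side: an open V of two 45-degree steel plates, 160 mm long along the shaker's x, whose edges end 12 mm below this point; rubber end stops, 26 mm high above the platform, stand at 78 mm either way along x, their tops 15 mm below this point. The point is where the middle of a bottle lies when it rests in the V (135 mm above the bench). Cradles are 78 mm apart
- seat1 (a point): cradle 2 of 4, counted from the control-panel side: an open V of two 45-degree steel plates, 160 mm long along the shaker's x, whose edges end 12 mm below this point; rubber end stops, 26 mm high above the platform, stand at 78 mm either way along x, their tops 15 mm below this point. The point is where the middle of a bottle lies when it rests in the V (135 mm above the bench). Cradles are 78 mm apart
- seat2 (a point): cradle 3 of 4, counted from the control-panel side: an open V of two 45-degree steel plates, 160 mm long along the shaker's x, whose edges end 12 mm below this point; rubber end stops, 26 mm high above the platform, stand at 78 mm either way along x, their tops 15 mm below this point. The point is where the middle of a bottle lies when it rests in the V (135 mm above the bench). Cradles are 78 mm apart
- seat3 (a point): cradle 4 of 4, counted from the control-panel side: an open V of two 45-degree steel plates, 160 mm long along the shaker's x, whose edges end 12 mm below this point; rubber end stops, 26 mm high above the platform, stand at 78 mm either way along x, their tops 15 mm below this point. The point is where the middle of a bottle lies when it rests in the V (135 mm above the bench). Cradles are 78 mm apart
- frame (a joint): angle of the retaining frame (rad): 0 closed (level, its black cross bar 4 mm above lying bottles), 2.0 fully open, leaning back against its stop (the cross bar then 260 mm above the bench and 42 mm beyond the hinge line). A stiff hinge: it stays where it is left (about 0.4 N m of friction, frame 0.3 kg), 4 to 8 N at the handle. The frame is 340 mm wide: two side arms at 170 mm left and right of the middle and a cross bar of 12 mm diameter 100 mm from the hinge
- frame_hinge (a point): middle of the frame's hinge line, which runs along the shaker's y at the far side of the platform, 92 mm beyond the seats' middle and 170 mm above the bench
- frame_handle (a point): middle of the red handle of the retaining frame: a round bar of 10 mm diameter, 96 mm long along the shaker's y, on two standoffs at its ends, 34 mm off the cross bar (above it when closed, beyond it when open); 100 mm from the hinge line along the frame and 34 mm off its plane
- switch (a joint): angle of the shaker's green toggle (rad): 0 off (leaning towards the robot), 1.0 on (leaning away); it is on at the start and stays where it is left; a few newtons at its tip move it
- switch_tip (a point): tip of the green toggle, 55 mm long, on the control panel; it swings along the shaker's x
- N1_mid (a point): middle (half-way up, on the axis) of a blue-capped white bottle still to be shaken, standing upright on the bench at the start; may be absent. 124 mm long in all, body 50 mm diameter for 94 mm from its foot, cap 39 mm diameter from 100 to 124 mm, 0.14 to 0.28 kg, foot-heavy with settled soil (centre of mass about 34 mm above the foot). Its z axis runs from foot to cap
- N2_mid (a point): middle (half-way up, on the axis) of a blue-capped white bottle still to be shaken, standing upright on the bench at the start; may be absent. 124 mm long in all, body 50 mm diameter for 94 mm from its foot, cap 39 mm diameter from 100 to 124 mm, 0.14 to 0.28 kg, foot-heavy with settled soil (centre of mass about 34 mm above the foot). Its z axis runs from foot to cap
- N3_mid (a point): middle (half-way up, on the axis) of a blue-capped white bottle still to be shaken, standing upright on the bench at the start; may be absent. 124 mm long in all, body 50 mm diameter for 94 mm from its foot, cap 39 mm diameter from 100 to 124 mm, 0.14 to 0.28 kg, foot-heavy with settled soil (centre of mass about 34 mm above the foot). Its z axis runs from foot to cap
- A1_mid (a point): middle of a blue-capped bottle of the same kind that already lies in a cradle at the start; it has been loaded already and stays there; may be absent
- D1_mid (a point): middle of a red-capped bottle of the same size, finished in the last run, lying in a cradle at the start, cap towards the robot; may be absent
- D2_mid (a point): middle of a red-capped bottle of the same size, finished in the last run, lying in a cradle at the start, cap towards the robot; may be absent
- D3_mid (a point): middle of a red-capped bottle of the same size, finished in the last run, lying in a cradle at the start, cap towards the robot; may be absent
- tray: fixed grey plastic tray for finished bottles, open at the top, 160 x 260 mm (its x, y) and 40 mm high outside, walls and floor 4 to 5 mm thick; origin under its centre on the bench
- beaker: bystander: stainless beaker, 72 mm diameter, 95 mm high; origin under its centre
- washbottle: bystander: white wash bottle with a red spout, 64 mm diameter, 195 mm high with its spout; origin under its centre

How it is judged:
By the outcome, as a careful person would: the job done as asked, in the order asked, and still so for the second after the job is handed in, with the robot touching nothing.
Of N1, N2, N3 only 2 to 3 are there at a start; the rules pass over those that are not, and their reading is None.
Of A1, D1, D2, D3 only 2 to 3 are there at a start; the rules pass over those that are not, and their reading is None.
At some moment in a run one of N1, N2, N3 may be knocked a few centimetres aside while the robot is not near it.
It also fails if it takes over 210 s, if anything falls off the work surface, if the arm or the gripper's body presses on something with over 40 N, if the wrist force passes 120 N, or if a joint passes its speed limit or range.

### The arm

A 6-joint arm with a two-finger parallel gripper is mounted at the origin on the work surface. World frame = base frame: x ahead of the robot, y to its left, z up, the work surface at z = 0. Lengths are in mm, angles in rad, forces in N, time in s.
With the tool pointing down it reaches from about 350 to 975 mm from the base axis. Payload 7.1 kg.
Tool frame: the origin (TCP) lies at the very end of the fingers, on their centre line; the grasp point (between the pads) lies 19 mm behind it (ctrl.pinch_z is the z of the grasp point in the tool frame, in mm); z points along the fingers, y is the direction in which the jaws open and shut (so a half turn about z gives the same grasp; the last joint's range is limited). The gripper opens to 88 mm and grips with 3 to 60 N. Pads are 20 mm wide; open, the fingers measure 115 mm over their backs; the gripper's body (75 mm by 178 mm) begins 61 mm behind the grasp point.
Start: joints at [1.082, 0.423, 1.63, -0, 1.089, -0.019], TCP at [282.91, 557.285, 222.675] pointing down, gripper open.
Joint ranges: [-3, 3], [-0.9, 2.11], [0.09, 2.58], [-1.31, 4.45], [0.11, 2.69], [-2.54, 2.54]. Speed limits (rad/s): [2.39, 2.39, 3.01, 3.14, 3.14, 3.14].

### API

Orientations are given as a rotation vector (axis times angle).
In Python, from workcell import get_obs, optics, ctrl gives the robot as it stands.
- The arm moves only by the shell command python3 -m jog 'ROWS'. ROWS is a JSON object of lists of equal length, an entry for each row: "delta_rot": the turn, a rotation vector about the tool's x, y, z in rad, a list of three; "translation": the shift along the tool's x, y, z in mm, a list of three; "hand": the opening, from -1 (shut) to 1 (fully open). In form: {"delta_rot": [[rx, ry, rz], ...], "translation": [[x, y, z], ...], "hand": [hand, ...]}. A call has 1 to 5 rows; each row is the pose to reach, as a shift and turn from the pose commanded when the call began, along the tool's axes at that moment; what a row does not reach only later rows make up. A row lasts 1/10 s, in which the tool goes at most 50 mm and 8.59 degrees, less where a joint would pass 70% of its speed; a pose out of reach is approached as far as the arm can. A call with a gripper value outside its range is refused whole. The fingers move at their own pace and stop on an object; the grip force is fixed at half the most. Time passes only in rows, so rows that repeat a pose let the fingers close. It gives the time, the measured TCP pose, the force and the opening at its end, in the units of the state.
- get_obs(): the state, without advancing time (a new reading comes with each control period).
- optics.get_image(name): name is "scene" or "top" or "wrist"; returns the picture (384x512x3 uint8, red, green, blue); there is no depth.
- optics.calibration(name): a dict with "intrinsics" (3x3 intrinsics, pixels), "cam_to_world" (4x4, takes a point from camera to world coordinates). Camera axes: x right, y up, looking along -z (the intrinsics and any distortion apply to the point x, -y, -z); pixel columns grow to the right and rows downward; lengths in mm; the calibration is good to about 2 mm. A picture is of the moment at which its call begins: read the wrist's pose just before it. calibration takes no time and is no camera call; for the wrist camera it gives the pose at the moment of the call.
- ctrl.close_job(): hands the job in, once; it reports no verdict.
The state is a dict: "t": time; "qpos": joint angles; "qvel": joint speeds; "joint_torque": joint torques, N m; "ee_pos": TCP position; "orientation": TCP orientation; "ft_force": force on the tool from outside, world axes, zero at the start; "moment": the same for the moment, N m; "width": finger opening in mm.
Only numpy, scipy, OpenCV 4.12 (cv2) and the standard library are available. Lean on these libraries where they do the work, as an engineer would, in place of code of your own. Each camera call takes 0.05 s, during which the arm holds its last target. There are 200 camera calls.

## Working session

There is one attempt and no reset: what is moved stays moved. The work goes in short steps, Python scripts to look and compute and a shell command to move; the robot and the scene stay as the last step left them, time stands still between calls to the robot, and variables do not carry over. Pictures are saved under pics/ and viewed, about 12 in all and at most 16, crops included, and the job is handed in when it is done.

```bash
ls; mkdir -p pics
cat > h.py <<'E'
import numpy as np, cv2
from workcell import get_obs, optics, ctrl
from scipy.spatial.transform import Rotation as R
def cam(n):
    c=optics.calibration(n); return np.array(c["intrinsics"]),np.array(c["cam_to_world"])
def ray(c,u,v):
    K,T=c; d=np.array([(u-K[0,2])/K[0,0],-(v-K[1,2])/K[1,1],-1.]); return T[:3,3],T[:3,:3]@d
def plane(c,u,v,z):
    o,d=ray(c,u,v); return o+d*(z-o[2])/d[2]
def proj(c,p):
    K,T=c; q=T[:3,:3].T@(np.array(p,float)-T[:3,3]); return np.array([K[0,0]*q[0]/-q[2]+K[0,2],K[1,1]*-q[1]/-q[2]+K[1,2]])
def tri(*obs):
    A=np.zeros((3,3));b=np.zeros(3)
    for c,u,v in obs:
        o,d=ray(c,u,v);d=d/np.linalg.norm(d);P=np.eye(3)-np.outer(d,d);A+=P;b+=P@o
    p=np.linalg.solve(A,b)
    return p,[np.linalg.norm(proj(c,p)-[u,v]) for c,u,v in obs]
def save(n,name,s=1.5):
    im=cv2.cvtColor(optics.get_image(n),cv2.COLOR_RGB2BGR); cv2.imwrite(f"pics/{name}_raw.png",im)
    cv2.imwrite(f"pics/{name}.png",cv2.resize(im,None,fx=s,fy=s,interpolation=cv2.INTER_CUBIC)); return im
E
python3 - <<'E'
from h import *
for n in("scene","top"):
    save(n,n+"0"); K,T=cam(n); print(n,K.round(1).tolist(),T.round(3).tolist(),[k for k in optics.calibration(n)])
o=get_obs();print(o,ctrl.pinch_z); print(R.from_rotvec(o["orientation"]).as_matrix().round(3))
E
```

```text
pics
scene [[474.2, 0.0, 256.1], [0.0, 474.2, 194.2], [0.0, 0.0, 1.0]] [[-0.676, -0.584, 0.45, 1117.22], [0.737, -0.547, 0.397, 407.055], [0.014, 0.6, 0.8, 1095.555], [0.0, 0.0, 0.0, 1.0]] ['intrinsics', 'cam_to_world']
top [[467.2, 0.0, 259.8], [0.0, 467.2, 195.9], [0.0, 0.0, 1.0]] [[0.056, 0.977, -0.207, 298.229], [-0.998, 0.056, -0.006, -55.422], [0.006, 0.207, 0.978, 1544.763], [0.0, 0.0, 0.0, 1.0]] ['intrinsics', 'cam_to_world']
{'t': 0.1, 'qpos': array([ 1.08199379e+00,  4.23766528e-01,  1.63060699e+00, -3.70682402e-05,
        1.08858855e+00, -1.89771589e-02]), 'qvel': array([-0.00246573, -0.00179235, -0.00311414, -0.00149073,  0.00040444,
       -0.00103537]), 'joint_torque': array([ 4.15534678e-04, -5.45613492e+01, -2.74326199e+01,  6.46640640e-02,
        1.87833578e-02, -2.86268869e-05]), 'ee_pos': array([282.69546948, 556.85208047, 221.98069826]), 'orientation': array([-7.31131936e-01, -3.05500977e+00,  2.09486246e-03]), 'ft_force': array([0.13218871, 0.12597744, 0.28475641]), 'moment': array([0.0332256 , 0.04072363, 0.01023651]), 'width': 87.39291058139361} -18.700000000000003
[[-0.892  0.453 -0.001]
 [ 0.453  0.892 -0.001]
 [-0.    -0.001 -1.   ]]
```

View pics/scene0.png

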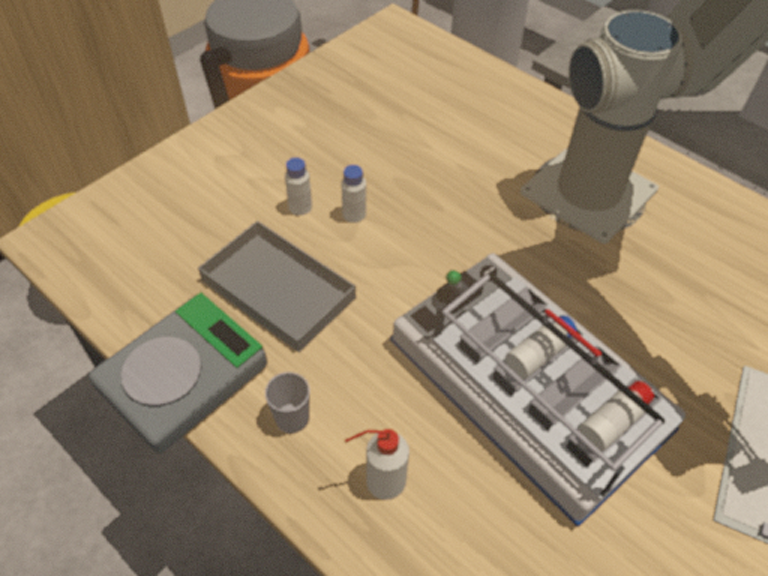

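View pics/top0.png

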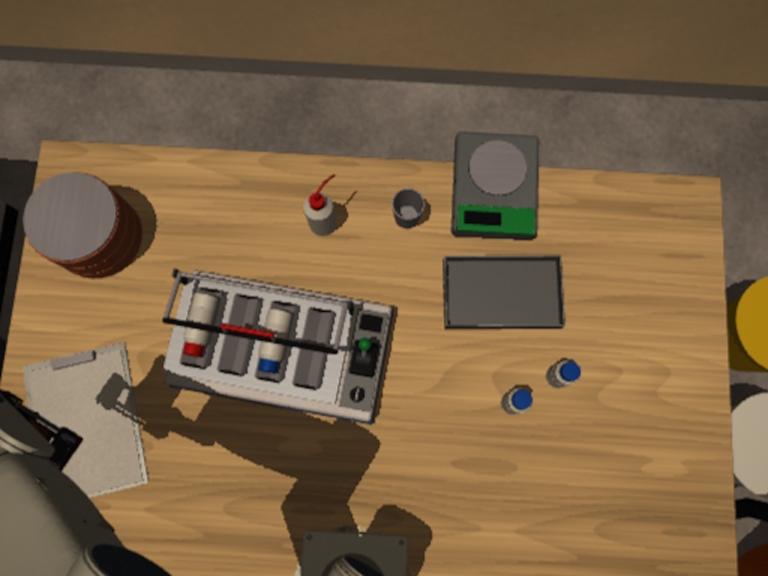

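Scene picture: red-capped bottle in cradle 4, blue-capped in cradle 2 (loaded already), two blue-capped bottles standing at (298,185) and (353,192), and the toggle at (454,278). Top picture: caps at (518,400) and (565,373), tray (444–564, 258–327), handle about (247,330), toggle (365,344). Next I'll measure these by colour.

```bash
cat >> h.py <<'E'
def blobs(im,col,amin=8):
    h=cv2.cvtColor(im,cv2.COLOR_BGR2HSV); H,S,V=[h[...,i].astype(int) for i in range(3)]
    m={'red':((H<8)|(H>172))&(S>150)&(V>70),'blue':(H>105)&(H<130)&(S>130)&(V>60),'green':(H>45)&(H<85)&(S>110)&(V>40)}[col]
    n,l,st,ce=cv2.connectedComponentsWithStats(m.astype(np.uint8),connectivity=8)
    out=[]
    for i in range(1,n):
        if st[i,4]>=amin:
            ys,xs=np.where(l==i); r=cv2.minAreaRect(np.c_[xs,ys].astype(np.float32))
            out.append((ce[i].round(1).tolist(),int(st[i,4]),[np.round(x,1) for x in r]))
    return out
E
python3 - <<'E'
from h import *
for n in("scene","top"):
    im=cv2.imread(f"pics/{n}0_raw.png")
    for c in('red','blue','green'):
        for b in blobs(im,c): print(n,c,b[0],b[1],[x.tolist() for x in b[2]])
# standing caps, tray corners
c=cam("top")
for u,v in((445,259),(563,258),(564,327),(445,327)): print('tray',plane(c,u/1.5,v/1.5,40).round(0))
for u,v in((345.3,266.7),): pass
for u,v in((518,400),(565,373)): print('cap',plane(c,u/1.5,v/1.5,124).round(0))
for u,v in((408,200),): print('beaker',plane(c,u/1.5,v/1.5,95).round(0))
for u,v in((317,200),): print('wash',plane(c,u/1.5,v/1.5,180).round(0))
for u,v in((203,322),(213,290),(268,362),(283,308)): print('bottle axis',plane(c,u/1.5,v/1.5,150).round(0))
for u,v in((397,307),(375,413),(170,378),(187,273)): print('housing',plane(c,u/1.5,v/1.5,78).round(0))
E
```

```text
scene red [382.2, 221.8] 130 [[382.0, 221.5], [46.2, 3.4], 39.2]
scene red [428.5, 260.5] 119 [[428.4, 260.5], [15.8, 9.0], 42.0]
scene red [257.5, 293.3] 182 [[254.0, 293.5], [15.0, 20.0], 90.0]
scene blue [378.9, 213.8] 13 [[379.2, 214.2], [7.8, 1.4], 45.0]
scene green [300.4, 183.5] 11 [[300.0, 184.0], [6.0, 2.0], 90.0]
scene green [304.5, 184.8] 12 [[304.5, 184.5], [5.0, 3.0], 90.0]
scene green [143.2, 217.6] 817 [[145.8, 219.2], [57.6, 21.3], 42.3]
top red [211.5, 131.1] 108 [[212.8, 127.0], [9.8, 25.2], 21.3]
top red [164.4, 220.1] 132 [[164.5, 220.0], [35.9, 3.8], 10.3]
top red [127.9, 232.5] 91 [[127.9, 232.5], [11.4, 8.0], 11.3]
top blue [177.9, 243.4] 80 [[177.9, 243.5], [10.7, 7.8], 14.0]
top blue [380.0, 247.1] 124 [[380.0, 247.0], [11.6, 11.6], 63.4]
top blue [347.7, 266.0] 127 [[348.0, 266.0], [12.0, 12.0], 90.0]
top green [332.5, 146.5] 708 [[330.0, 146.2], [50.9, 17.7], 3.3]
top green [242.6, 229.2] 53 [[242.5, 229.5], [7.0, 7.0], 90.0]
tray [ 703. -164.   40.]
tray [ 721. -426.   40.]
tray [ 565. -429.   40.]
tray [ 551. -170.   40.]
cap [ 396. -316.  124.]
cap [ 456. -411.  124.]
beaker [816. -75.  95.]
wash [775. 112. 180.]
bottle axis [515. 325. 150.]
bottle axis [581. 312. 150.]
bottle axis [442. 187. 150.]
bottle axis [552. 167. 150.]
housing [582. -64.  78.]
housing [356. -30.  78.]
housing [404. 400.  78.]
housing [630. 391.  78.]
```

Run:
```python
from h import *
s,t=cam("scene"),cam("top")
def ends(ctr,L,a,w):
    a=np.radians(a);d=np.array([np.cos(a),np.sin(a)])*(L-w)/2
    return np.array(ctr)-d,np.array(ctr)+d
es=ends((382,221.5),46.2,39.2,1);et=ends((164.5,220),35.9,10.3,1)
# scene left end = panel side (right, -y) = top right end
a=tri((s,*es[0]),(t,*et[1]));b=tri((s,*es[1]),(t,*et[0]));m=tri((s,382,221.5),(t,164.5,220))
print('handle',a,b,m, np.linalg.norm(a[0]-b[0]),np.degrees(np.arctan2(*(-(b[0]-a[0])[[0]],(b[0]-a[0])[1]))))
print('toggle',tri((s,302.3,184.1),(t,242.6,229.2)))
im=cv2.imread("pics/scene0_raw.png")
print('capred',tri((s,428.5,260.5),(t,127.9,232.5)))
h=cv2.cvtColor(im,cv2.COLOR_BGR2HSV)
print('bluecap hsv',h[110,197],h[117,235],h[279,310])
H,S,V=[h[...,i].astype(int) for i in range(3)]
m=((H>100)&(H<135)&(S>90)&(V>50)).astype(np.uint8)
n,l,st,ce=cv2.connectedComponentsWithStats(m)
for i in range(1,n):
    if st[i,4]>20: print(ce[i].round(1),st[i])
for uv,tt in(((197.5,110.5),(380,247.1)),((235,116),(347.7,266))): print('N',tri((s,*uv),(t,*tt)))
# overlay of hypothetical shaker
```

```text
handle (array([485.48591981, 174.09354708, 220.38389761]), [np.float64(1.4213671693548986), np.float64(1.1171480968632137)]) (array([497.73162498, 273.8090538 , 221.97709477]), [np.float64(1.620345647694743), np.float64(1.2077204068550416)]) (array([491.50397653, 224.49923312, 220.52272772]), [np.float64(1.740259779217002), np.float64(1.3322777439559073)]) 100.47725041986932 [-7.00123427]
toggle (array([486.66112085,   1.17500981, 155.58612232]), [np.float64(1.1279963680904497), np.float64(0.9490907484327222)])
capred (array([457.98556069, 346.02871269, 149.01246344]), [np.float64(2.100952270241461), np.float64(1.5503287211741008)])
bluecap hsv [115  99 155] [113 103 153] [ 18 110 114]
[196.5 109.2] [192 106  10   7  61]
[234.9 114.2] [230 111  11   7  64]
[378.9 214. ] [375 211   9   8  29]
N (array([ 459.47809622, -418.80841684,  118.18826487]), [np.float64(1.428833897009983), np.float64(1.3836336390276187)])
N (array([ 397.66220603, -322.57019986,  115.66121207]), [np.float64(1.0339168876400928), np.float64(1.0041420135034467)])
```

```bash
cat > d.py <<'E'
# usage: d.py x y z yaw_deg tilt_deg : tool y axis heading = yaw (before tilt); tilt>0 about tool y swings tool z towards heading yaw+90..; prints tool-axes shift & turn
import sys; from h import *
def target(yaw,tilt):
    a=np.radians(yaw); y=np.array([np.cos(a),np.sin(a),0]); z=np.array([0,0,-1.]); x=np.cross(y,z)
    return R.from_matrix(np.c_[x,y,z])
def go(p,Rt):
    o=get_obs(); R0=R.from_rotvec(o["orientation"]); p=np.array(p,float)
    print("t %.1f"%o["t"],"pos",o["ee_pos"].round(1),"q",o["qpos"].round(2),"F",o["ft_force"].round(1),"w %.1f"%o["width"])
    print("shift",R0.inv().apply(p-o["ee_pos"]).round(1),"turn",(R0.inv()*Rt).as_rotvec().round(3))
if __name__=="__main__":
    v=[float(a) for a in sys.argv[1:]]
    # tilt: positive turns about tool y; shaker: tool about its y / about its x (6th)
    Rt=target(v[3],0)*R.from_rotvec([np.radians(v[5]) if len(v)>5 else 0,np.radians(v[4]) if len(v)>4 else 0,0])
    go(v[:3],Rt)
E
python3 -c "
from workcell import ctrl;print([a for a in dir(ctrl) if a[0]!='_'])"
python3 -m jog '{"delta_rot":[[0,0,0.15],[0,0,0.3],[0,0,0.45],[0,0,0.6],[0,0,0.73]],"translation":[[-32,-30,-40],[-64,-60,-80],[-96,-90,-120],[-128,-120,-160],[-160,-150,-198]],"hand":[-1,-1,-1,-1,-1]}'
python3 d.py 430 150 420 -7
```

```text
['Unreachable', 'close_job', 'pinch_z']
t: 0.6
ee_pos: [346.1, 381.6, 391.6]
orientation: [-1.781, -2.588, 0.001]
ft_force: [1.1, 0.9, -0.5]
width: 51.2
t 0.6 pos [346.1 381.6 391.6] q [ 0.81  0.1   1.67 -0.    1.37  0.45] F [ 1.1  0.9 -0.5] w 51.2
shift [-246.3   -4.4  -28.3] turn [-0.     0.     0.488]
```

```bash
python3 -m jog '{"delta_rot":[[0,0,0.12],[0,0,0.25],[0,0,0.37],[0,0,0.49],[0,0,0.49]],"translation":[[-46,0,0],[-92,0,0],[-138,0,0],[-184,0,0],[-230,0,0]],"hand":[-1,-1,-1,-1,-1]}'
python3 -m jog '{"delta_rot":[[0,0,0],[0,0,0]],"translation":[[0,0,0],[0,0,0]],"hand":[-1,-1]}'
python3 d.py 430 150 420 -7
python3 - <<'E'
from h import *
K,T=cam("wrist"); save("wrist","w1"); np.savez("pics/w1.npz",K=K,T=T); print(K.round(1).tolist(),T.round(2).tolist())
E
```

```text
t: 1.1
ee_pos: [429.5, 167.0, 390.5]
orientation: [-2.353, -2.082, 0.0]
ft_force: [1.3, 0.4, 1.0]
width: 11.6
t: 1.3
ee_pos: [429.5, 168.0, 390.3]
orientation: [-2.352, -2.082, 0.0]
ft_force: [-0.2, 0.8, 0.3]
width: 0.3
t 1.3 pos [429.5 168.  390.3] q [0.35 0.   1.77 0.   1.36 0.47] F [-0.2  0.8  0.3] w 0.3
shift [-17.8   2.6 -29.7] turn [-0.001 -0.     0.   ]
[[281.2, 0.0, 259.3], [0.0, 281.2, 188.9], [0.0, 0.0, 1.0]] [[0.99, 0.12, 0.03, 439.72], [-0.12, 0.95, 0.27, 242.87], [-0.0, -0.28, 0.96, 551.82], [0.0, 0.0, 0.0, 1.0]]
```

View pics/w1.png

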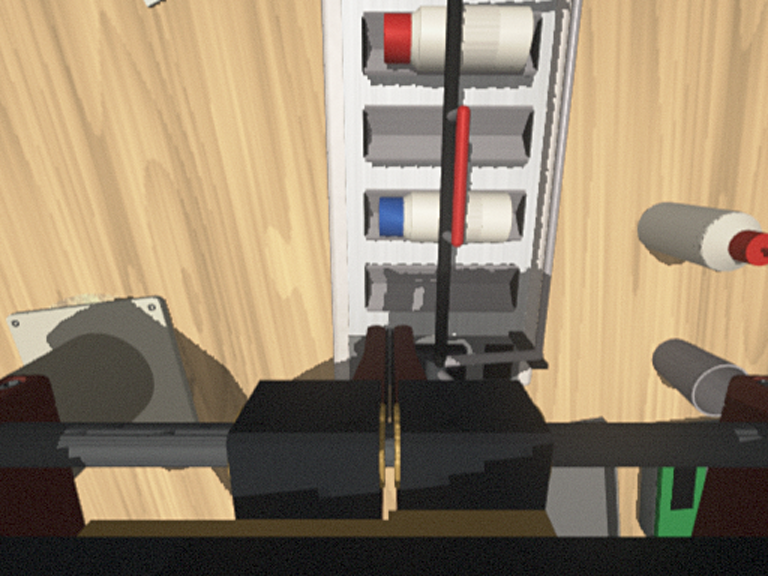

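Wrist view shows cradles 1 and 3 empty, blue in cradle 2 (y≈215), red in cradle 4 (y≈38), frame closed, handle (461,107)–(458,245). Second wrist place for heights.

```bash
python3 -m jog '{"delta_rot":[[0,0,0],[0,0,0],[0,0,0],[0,0,0],[0,0,0]],"translation":[[-45,20,0],[-90,40,0],[-135,60,0],[-180,80,0],[-218,97,0]],"hand":[-1,-1,-1,-1,-1]}'
python3 -m jog '{"delta_rot":[[0,0,0],[0,0,0]],"translation":[[0,0,0],[0,0,0]],"hand":[-1,-1]}'
python3 - <<'E'
from h import *
print(get_obs()["ee_pos"].round(1),get_obs()["qpos"].round(3))
K,T=cam("wrist"); save("wrist","w2"); np.savez("pics/w2.npz",K=K,T=T)
for n in "w1","w2":
    im=cv2.imread(f"pics/{n}_raw.png")
    for c in('red','blue','green'):
        for b in blobs(im,c,40): print(n,c,b[0],b[1],[x.tolist() for x in b[2]])
E
```

```text
t: 1.85
ee_pos: [500.5, -59.5, 390.5]
orientation: [-2.347, -2.088, -0.0]
ft_force: [1.1, 0.4, -0.0]
width: 0.6
t: 2.05
ee_pos: [500.0, -58.3, 390.1]
orientation: [-2.348, -2.085, 0.0]
ft_force: [0.1, 0.4, -0.3]
width: 0.7
[500.  -58.3 390.1] [-1.400e-01  7.900e-02  1.696e+00  1.000e-03  1.368e+00 -2.100e-02]
w1 red [264.4, 24.6] 573 [[264.5, 25.0], [32.0, 17.0], 90.0]
w1 red [306.4, 116.5] 730 [[306.4, 117.0], [8.1, 92.3], 2.5]
w1 red [500.1, 164.8] 469 [[498.5, 165.0], [22.0, 25.0], 90.0]
w1 blue [260.1, 143.7] 364 [[260.0, 144.0], [24.0, 14.0], 90.0]
w1 green [450.3, 337.1] 929 [[452.6, 334.4], [30.8, 49.0], 4.2]
w2 red [461.8, 4.4] 283 [[464.0, 6.0], [12.0, 32.0], 90.0]
w2 blue [258.5, 338.4] 72 [[259.0, 339.0], [12.0, 8.0], 90.0]
w2 green [244.6, 121.6] 242 [[244.5, 121.5], [17.0, 17.0], 45.0]
w2 green [423.2, 244.8] 1863 [[423.1, 240.4], [32.9, 83.0], 3.7]
```

View pics/w2.png

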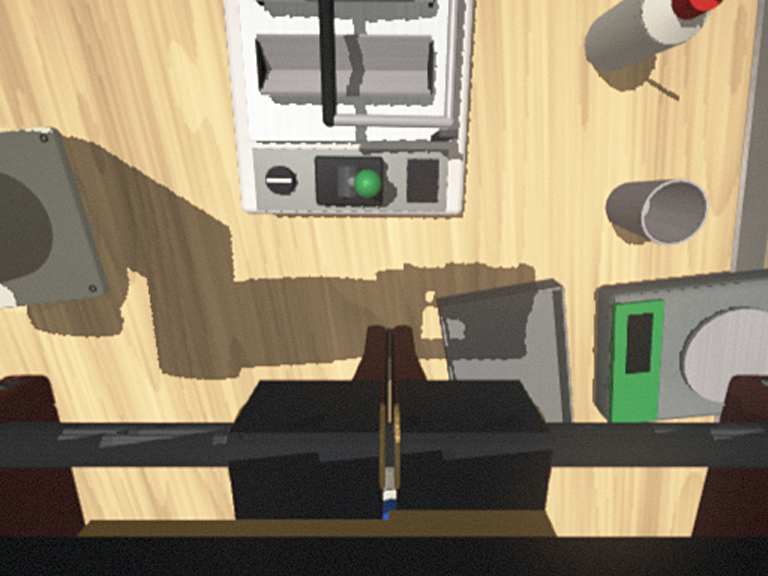

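Toggle green ball at (367,183), leaning away (on); cross bar end (328,122); beaker (680,210).

Run:
```python
from h import *
s,t=cam("scene"),cam("top"); w=[]
for n in "w1","w2":
    z=np.load(f"pics/{n}.npz"); w.append((z["K"],z["T"]))
w1,w2=w
f=lambda *a:(lambda r:print(a[0],r[0].round(1),np.round(r[1],1)))(tri(*a[1:]))
f('toggle w2 top',(w2,244.6,121.6),(t,242.6,229.2)); f('toggle w2 scene',(w2,244.6,121.6),(s,302.3,184.1))
f('handle w1 top',(w1,306.4,117),(t,164.5,220)); f('handle w1 scene',(w1,306.4,117),(s,382,221.5))
f('capred w1 top',(w1,264.4,24.6),(t,127.9,232.5)); f('capblue w1 top',(w1,260.1,143.7),(t,177.9,243.4))
f('bar end w1w2',(w1,441/1.5,360/1.5),(w2,328/1.5,123/1.5))
# ends of handle on z=204
a=np.radians(2.5);d=np.array([np.sin(a),-np.cos(a)])*42
for e in(1,-1): print('handle end',plane(w1,306.4+e*d[0],117+e*d[1],204).round(1))
# housing edge corners w2 / w1 at z=78, V cradle1 corners at z=123
for n,u,v in(('far right corner',463,212),('near right corner',246,210)): print(n,plane(w2,u/1.5,v/1.5,78).round(1))
for n,u,v in(('V1',258,35),('V1',436,35),('V1',257,92),('V1',434,104)): print(n,plane(w2,u/1.5,v/1.5,123).round(1))
for n,u,v in(('V3',365,105),('V3',531,105),('V3',365,162),('V3',531,163)): print(n,plane(w1,u/1.5,v/1.5,123).round(1))
```

```text
toggle w2 top [4.880e+02 1.000e-01 1.525e+02] [1.  0.5]
toggle w2 scene [486.9   2.9 156.7] [1.2 0.6]
handle w1 top [495.8 225.7 198.4] [0.4 0.2]
handle w1 scene [491.4 227.5 222.9] [0.6 0.3]
capred w1 top [458.9 342.3 150.9] [1.  0.4]
capblue w1 top [435.8 192.2 134. ] [0.8 0.4]
bar end w1w2 [465.5  54.1 181.2] [1.3 1.6]
handle end [500.1 272.5 204. ]
handle end [488.4 175.5 204. ]
far right corner [585.3 -45.9  78. ]
near right corner [345.7 -15.2  78. ]
V1 [405.2 140.6 123. ]
V1 [565.1 121.5 123. ]
V1 [394.6  94.  123. ]
V1 [558.1  64.1 123. ]
V3 [423.5 297.1 123. ]
V3 [578.9 278.2 123. ]
V3 [416.4 245.9 123. ]
V3 [577.4 225.3 123. ]
```

```bash
python3 -m jog '{"delta_rot":[[0,0,0],[0,0,0],[0,0,0],[0,0,0],[0,0,0]],"translation":[[30,10,35],[58,17,70],[58,17,115],[58,17,160],[58,17,205]],"hand":[-1,-1,-1,-1,-1]}'
python3 -m jog '{"delta_rot":[[0,0,0],[0,0,0],[0,0,0]],"translation":[[0,0,40],[0,0,57],[0,0,57]],"hand":[-1,-1,-1]}'
python3 -m jog '{"delta_rot":[[0,0,0],[0,0,0],[0,0,0],[0,0,0],[0,0,0]],"translation":[[0,-15,0],[0,-28,0],[0,-40,0],[0,-52,0],[0,-60,0]],"hand":[-1,-1,-1,-1,-1]}'
python3 -m jog '{"delta_rot":[[0,0,0],[0,0,0]],"translation":[[0,0,0],[0,0,0]],"hand":[-1,-1]}'
```

```text
t: 2.6
ee_pos: [523.3, -0.9, 184.4]
orientation: [2.345, 2.09, 0.002]
ft_force: [0.2, 0.0, -0.9]
width: 0.2
t: 2.9
ee_pos: [521.3, -1.4, 126.1]
orientation: [-2.343, -2.086, 0.006]
ft_force: [0.6, 0.4, 0.8]
width: 0.5
t: 3.4
ee_pos: [463.0, 3.8, 129.0]
orientation: [2.349, 2.086, 0.001]
ft_force: [2.4, -1.1, -0.5]
width: 0.8
t: 3.6
ee_pos: [463.5, 3.5, 128.5]
orientation: [-2.349, -2.085, 0.001]
ft_force: [0.0, -0.4, 0.7]
width: 0.6
```

```bash
python3 -m jog '{"delta_rot":[[0,0,0],[0,0,0]],"translation":[[0,-6,0],[0,-6,0]],"hand":[-1,-1]}'
python3 -m jog '{"delta_rot":[[0,0,0],[0,0,0],[0,0,0],[0,0,0],[0,0,0]],"translation":[[0,10,0],[0,10,-50],[0,10,-100],[0,10,-150],[0,10,-200]],"hand":[-1,-0.5,-0.5,-0.5,-0.5]}'
python3 - <<'E'
from h import *
t=cam("top"); im=save("top","top1"); print([b[:2] for b in blobs(im,'green')]); print([b[:2] for b in blobs(im,'blue')])
h=np.array([464,4,0]);
E
python3 d.py 494 224 330 -7
```

```text
t: 3.8
ee_pos: [461.9, 3.9, 129.7]
orientation: [2.346, 2.081, 0.009]
ft_force: [8.5, -0.9, 2.1]
width: 0.6
t: 4.3
ee_pos: [467.3, 2.9, 330.0]
orientation: [-2.349, -2.084, 0.003]
ft_force: [1.0, -0.4, 0.1]
width: 21.6
[([332.5, 146.5], 704), ([238.2, 243.2], 19)]
[([177.9, 243.4], 80), ([380.0, 247.1], 124), ([347.7, 266.0], 127)]
t 4.3 pos [471.3   2.9 338.3] q [-0.02  0.06  1.83  0.    1.24  0.1 ] F [ 2.9 -0.1  6.4] w 21.6
shift [222.2  -3.9   8.5] turn [ 0.01  -0.001  0.003]
```

```bash
python3 -m jog '{"delta_rot":[[0,0,0],[0,0,0],[0,0,0],[0,0,0],[0,0,0]],"translation":[[45,0,0],[90,0,0],[135,0,0],[180,-1,0],[222,-2,0]],"hand":[0.2,0.2,0.2,0.2,0.2]}'
python3 -m jog '{"delta_rot":[[0,0,0],[0,0,0]],"translation":[[0,0,20],[0,0,40]],"hand":[0.2,0.2]}'
python3 d.py 494.5 224.5 192 -7
```

```text
t: 4.85
ee_pos: [492.1, 225.4, 327.7]
orientation: [-2.349, -2.085, 0.003]
ft_force: [0.7, -0.0, -0.7]
width: 52.2
t: 5.05
ee_pos: [492.2, 225.1, 287.3]
orientation: [-2.347, -2.088, 0.002]
ft_force: [0.2, 1.5, -0.5]
width: 52.8
t 5.0 pos [492.2 225.1 287.3] q [ 0.41  0.23  1.75 -0.    1.16  0.52] F [ 0.2  1.5 -0.5] w 52.8
shift [-0.2  2.4 95.3] turn [-0.001  0.001  0.006]
```

```bash
python3 -m jog '{"delta_rot":[[0,0,0],[0,0,0],[0,0,0],[0,0,0]],"translation":[[0,2,40],[0,2,75],[0,2,95],[0,2,95]],"hand":[0.2,0.2,0.2,0.2]}'
python3 -m jog '{"delta_rot":[[0,0,0],[0,0,0],[0,0,0],[0,0,0],[0,0,0]],"translation":[[0,0,0],[0,0,0],[0,0,0],[0,0,0],[0,0,0]],"hand":[-1,-1,-1,-1,-1]}'
python3 d.py 494.5 224.5 192 -7
python3 -c "
from h import *
import numpy as np
# arc rows in tool axes (tool y=x', tool z=down), start theta=0 tilt follows partially
x0,z0=-100,34
for th in np.arange(.2,2.21,.2):
    x=-100*np.cos(th)+34*np.sin(th);z=100*np.sin(th)+34*np.cos(th); print(round(th,1),'y',round(x-x0,1),'z',round(-(z-z0),1))"
```

```text
t: 5.45
ee_pos: [492.0, 222.3, 189.8]
orientation: [-2.348, -2.083, 0.012]
ft_force: [-0.3, 0.3, 0.5]
width: 52.7
t: 5.95
ee_pos: [494.3, 223.6, 194.3]
orientation: [-2.35, -2.085, -0.001]
ft_force: [-13.8, 3.5, 8.3]
width: 16.4
t 6.0 pos [494.3 223.6 194.3] q [0.4  0.34 1.84 0.   0.97 0.52] F [-13.8   3.5   8.3] w 16.4
shift [0.9 0.1 2.3] turn [ 0.    -0.001  0.003]
0.2 y 8.7 z -19.2
0.4 y 21.1 z -36.3
0.6 y 36.7 z -50.5
0.8 y 54.7 z -61.4
1.0 y 74.6 z -68.5
1.2 y 95.5 z -71.5
1.4 y 116.5 z -70.3
1.6 y 136.9 z -65.0
1.8 y 155.8 z -55.7
2.0 y 172.5 z -42.8
2.2 y 186.3 z -26.8
```

```bash
python3 -m jog '{"delta_rot":[[0,0,0],[0,0,0],[0,0,0]],"translation":[[0,1,0],[0,2,0],[0,2,0]],"hand":[-1,-1,-1]}'
python3 d.py 494.5 224.5 192 -7
```

```text
t: 6.25
ee_pos: [490.4, 223.9, 193.2]
orientation: [-2.344, -2.079, 0.014]
ft_force: [-22.4, 7.3, 13.2]
width: 9.1
t 6.2 pos [490.4 223.9 193.2] q [0.4  0.34 1.84 0.01 0.97 0.52] F [-22.4   7.3  13.2] w 9.1
shift [1.1 4.1 1.2] turn [-0.012  0.001  0.002]
```

```bash
python3 -m jog '{"delta_rot":[[0,0,0],[0,0,0]],"translation":[[0,-6,0],[0,-6,0]],"hand":[-1,-1]}'
python3 d.py 494.5 224.5 192 -7
```

```text
t: 6.45
ee_pos: [490.5, 224.0, 193.4]
orientation: [2.349, 2.085, 0.002]
ft_force: [2.5, 2.0, -5.9]
width: 9.1
t 6.5 pos [490.5 224.  193.4] q [ 0.41  0.34  1.84 -0.    0.96  0.53] F [ 2.5  2.  -5.9] w 9.1
shift [0.9 3.9 1.4] turn [ 0.001 -0.     0.004]
```

```bash
python3 -m jog '{"delta_rot":[[0.06,0,0],[0.12,0,0],[0.18,0,0],[0.24,0,0],[0.3,0,0]],"translation":[[0,8,-19],[0,20,-36],[0,35,-51],[0,52,-62],[0,71,-69]],"hand":[-1,-1,-1,-1,-1]}'
python3 -m jog '{"delta_rot":[[0,0,0],[0,0,0]],"translation":[[0,0,0],[0,0,0]],"hand":[-1,-1]}'
python3 d.py 494.5 224.5 192 -7
python3 -c "
import numpy as np
P=lambda th,f:np.array([-100*np.cos(th)+34*np.sin(th)-11*np.sin(f),-(100*np.sin(th)+34*np.cos(th))+11*np.cos(f)])
a=P(1,.3);c,s=np.cos(.3),np.sin(.3)
for th in (1.2,1.4,1.6,1.8,2.,2.05):
    d=P(th,.3*th)-a; print(th,'y',(c*d[0]+s*d[1]).round(1),'z',(-s*d[0]+c*d[1]).round(1))"
```

```text
t: 6.95
ee_pos: [560.1, 213.4, 255.6]
orientation: [-2.17, -1.923, 0.304]
ft_force: [1.0, 1.5, -49.7]
width: 9.2
t: 7.15
ee_pos: [561.4, 213.1, 256.0]
orientation: [-2.174, -1.925, 0.299]
ft_force: [7.2, -3.0, -34.2]
width: 9.0
t 7.2 pos [561.4 213.1 256. ] q [0.28 0.49 1.47 0.11 1.46 0.38] F [  7.2  -3.  -34.2] w 9.0
shift [  3.6 -45.7  81.3] turn [-0.303  0.006  0.001]
1.2 y 18.4 z -9.1
1.4 y 38.2 z -14.2
1.6 y 58.6 z -15.2
1.8 y 78.8 z -12.0
2.0 y 97.9 z -4.9
2.05 y 102.5 z -2.5
```

```bash
python3 -m jog '{"delta_rot":[[0,0,0],[0,0,0]],"translation":[[0,0,5],[0,0,5]],"hand":[-1,-1]}'
python3 d.py 494.5 224.5 192 -7
python3 - <<'E'
from h import *
save("scene","s2"); 
im=cv2.imread("pics/s2_raw.png")[130:350,230:480]; cv2.imwrite("pics/s2c.png",cv2.resize(im,None,fx=2.6,fy=2.6))
E
```

```text
t: 7.35
ee_pos: [559.6, 213.4, 255.6]
orientation: [-2.174, -1.927, 0.297]
ft_force: [3.7, -6.9, -11.7]
width: 9.4
t 7.3 pos [559.6 213.4 255.6] q [0.29 0.49 1.48 0.11 1.46 0.38] F [  3.7  -6.9 -11.7] w 9.4
shift [  3.5 -44.2  80.2] turn [-0.301  0.005  0.002]
```

View pics/s2c.png

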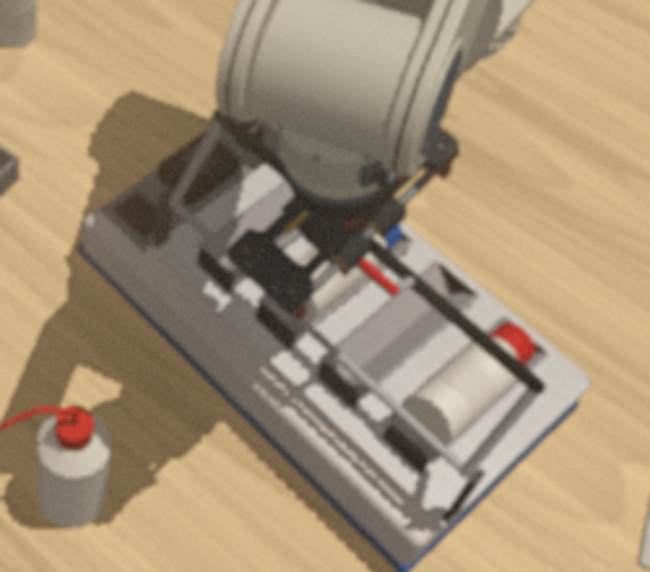

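Frame about half open, held in the gripper at the handle; bottles undisturbed. The measured radius is a bit smaller than planned; recompute the rest of the arc from here.

```bash
cat > arc.py <<'E'
import sys; from h import *
O=np.array([498.4,223.,0]);ya=np.radians(-7);X=np.array([np.cos(ya),np.sin(ya),0]);Z=np.array([0,0,1.])
d=float(sys.argv[1]); o=get_obs();p=o["ee_pos"];R0=R.from_rotvec(o["orientation"]);M=R0.as_matrix()
h=p-d*M[:,2]-O; hx,hz=h@X-92,h[2]-170; r=np.hypot(hx,hz); ph=np.arctan2(hz,-hx); th=ph-np.arctan2(34,100)
print("theta %.2f r %.1f"%(th,r),"F",o["ft_force"].round(1))
for a in sys.argv[2:]:
    t,f=map(float,a.split(","))   # theta, extra tilt about tool x
    q=t+np.arctan2(34,100); dh=X*(-r*np.cos(q)-hx)+Z*(r*np.sin(q)-hz)
    Mn=M@R.from_rotvec([f,0,0]).as_matrix()
    print(t,f,(M.T@(dh+d*(Mn[:,2]-M[:,2]))).round(1))
E
python3 arc.py 14 1.2,.06 1.4,.12 1.6,.18 1.8,.24 2.0,.30
```

```text
theta 0.99 r 102.2 F [  2.9  -6.2 -12.3]
1.2 0.06 [-0.1 18.8 -9.5]
1.4 0.12 [ -0.1  37.8 -14.5]
1.6 0.18 [ -0.2  57.3 -15.5]
1.8 0.24 [ -0.2  76.7 -12.5]
2.0 0.3 [-0.2 95.  -5.6]
```

```bash
python3 -m jog '{"delta_rot":[[0.06,0,0],[0.12,0,0],[0.18,0,0]],"translation":[[0,19,-9],[0,38,-13],[0,57,-14]],"hand":[-1,-1,-1]}'
python3 -m jog '{"delta_rot":[[0,0,0]],"translation":[[0,0,0]],"hand":[-1]}'
python3 arc.py 14 1.7,.03 1.8,.06 1.9,.09 2.0,.12 2.05,.14
```

```text
t: 7.7
ee_pos: [615.2, 206.6, 252.4]
orientation: [-2.051, -1.82, 0.461]
ft_force: [-11.8, -5.0, -13.1]
width: 9.0
t: 7.8
ee_pos: [618.3, 206.3, 250.2]
orientation: [-2.055, -1.82, 0.456]
ft_force: [-1.5, -6.1, -11.9]
width: 9.0
theta 1.61 r 99.2 F [ -1.5  -6.1 -11.9]
1.7 0.03 [ 0.   8.5 -0.7]
1.8 0.06 [ 0.  17.9 -0.5]
1.9 0.09 [ 0.  27.4  0.7]
2.0 0.12 [ 0.  36.6  2.8]
2.05 0.14 [ 0.  41.1  4.2]
```

```bash
python3 -m jog '{"delta_rot":[[0.03,0,0],[0.06,0,0],[0.09,0,0],[0.12,0,0],[0.12,0,0]],"translation":[[0,8,0],[0,18,1],[0,27,2],[0,37,5],[0,37,5]],"hand":[-1,-1,-1,-1,-1]}'
python3 arc.py 14 2.1,.03 
python3 arc.py 19 2.1,.03
python3 -m jog '{"delta_rot":[[0.02,0,0],[0.02,0,0]],"translation":[[0,6,2],[0,6,2]],"hand":[-1,-1]}'
python3 arc.py 19 2.1,.03
```

```text
t: 8.3
ee_pos: [645.6, 203.2, 232.5]
orientation: [-1.972, -1.748, 0.554]
ft_force: [-11.8, -7.8, -0.4]
width: 9.2
theta 1.96 r 98.2 F [-11.8  -7.8  -0.4]
2.1 0.03 [ 0.  13.1  2.4]
theta 1.95 r 103.2 F [-11.8  -7.8  -0.4]
2.1 0.03 [ 0.  14.2  2.6]
t: 8.5
ee_pos: [645.2, 203.3, 232.5]
orientation: [-1.949, -1.733, 0.578]
ft_force: [-29.9, -8.3, 20.8]
width: 8.8
theta 1.96 r 102.9 F [-29.9  -8.3  20.8]
2.1 0.03 [-0.  13.9  2.1]
```

```bash
python3 -m jog '{"delta_rot":[[0,0,0],[0,0,0],[0,0,0]],"translation":[[0,-4,-1],[0,-4,-1],[0,-4,-1]],"hand":[-0.65,-0.65,-0.65]}'
python3 -m jog '{"delta_rot":[[0,0,0],[0,0,0],[0,0,0],[0,0,0],[0,0,0]],"translation":[[0,0,-10],[0,0,-25],[0,0,-50],[0,0,-85],[0,0,-120]],"hand":[-0.65,-0.65,-0.65,-0.65,-0.65]}'
python3 d.py 470 300 330 -97
```

```text
t: 8.8
ee_pos: [648.8, 205.2, 232.1]
orientation: [-1.961, -1.742, 0.557]
ft_force: [-4.6, -0.5, 5.9]
width: 15.6
t: 9.3
ee_pos: [719.2, 196.9, 329.2]
orientation: [-1.962, -1.742, 0.557]
ft_force: [0.2, -0.6, -0.0]
width: 15.4
t 9.3 pos [719.2 196.9 329.2] q [0.18 0.87 0.73 0.2  2.13 0.35] F [ 0.2 -0.6 -0. ] w 15.4
shift [  72.8 -212.   150. ] turn [-0.484  0.485  1.519]
```

```bash
python3 d.py 600 280 340 40;  python3 d.py 524 335 300 83
```

```text
t 9.3 pos [719.2 196.9 329.2] q [0.18 0.87 0.73 0.2  2.13 0.35] F [ 0.2 -0.6 -0. ] w 15.4
shift [  68.4 -110.7   65.6] turn [-0.584 -0.253 -0.79 ]
t 9.3 pos [719.2 196.9 329.2] q [0.18 0.87 0.73 0.2  2.13 0.35] F [ 0.2 -0.6 -0. ] w 15.4
shift [ 114.  -154.3  145.7] turn [-0.485 -0.484 -1.513]
```

```bash
python3 -m jog '{"delta_rot":[[-0.1,-0.04,-0.11],[-0.2,-0.08,-0.22],[-0.3,-0.12,-0.34],[-0.4,-0.16,-0.45],[-0.5,-0.2,-0.56]],"translation":[[14,-22,0],[28,-44,15],[42,-66,35],[55,-88,55],[68,-110,65]],"hand":[0.4,0.4,0.4,0.4,0.4]}'
python3 d.py 524 335 300 83
```

```text
t: 9.8
ee_pos: [598.8, 280.4, 338.9]
orientation: [-1.622, -2.601, 0.138]
ft_force: [1.0, 0.1, 0.4]
width: 52.0
t 9.8 pos [598.8 280.4 338.9] q [ 0.42  0.44  1.34  0.01  1.48 -0.04] F [1.  0.1 0.4] w 52.0
shift [ 81.3 -38.3  44.8] turn [-0.098 -0.071 -0.992]
```

```bash
python3 -m jog '{"delta_rot":[[-0.02,-0.02,-0.14],[-0.04,-0.03,-0.28],[-0.06,-0.04,-0.42],[-0.08,-0.06,-0.56],[-0.08,-0.06,-0.7]],"translation":[[16,-8,0],[32,-16,10],[48,-24,20],[64,-32,30],[81,-38,40]],"hand":[0.5,0.5,0.5,0.5,0.5]}'
python3 -m jog '{"delta_rot":[[0,0,-0.14],[0,0,-0.28],[0,0,-0.28]],"translation":[[0,0,0],[0,0,0],[0,0,0]],"hand":[0.5,0.5,0.5]}'
python3 d.py 524 335 300 83
python3 - <<'E'
from h import *
K,T=cam("wrist"); save("wrist","w3"); np.savez("pics/w3.npz",K=K,T=T)
E
```

```text
t: 10.3
ee_pos: [525.7, 335.2, 305.9]
orientation: [-0.642, -3.065, 0.037]
ft_force: [1.1, 0.1, -0.3]
width: 66.1
t: 10.6
ee_pos: [526.7, 334.9, 305.8]
orientation: [-0.215, -3.119, 0.035]
ft_force: [-0.1, 0.2, 1.1]
width: 66.0
t 10.6 pos [526.7 334.9 305.8] q [ 0.55  0.35  1.53 -0.01  1.28 -0.88] F [-0.1  0.2  1.1] w 66.0
shift [ 2.6 -0.1  5.9] turn [-0.023 -0.013 -0.015]
```

View pics/w3.png

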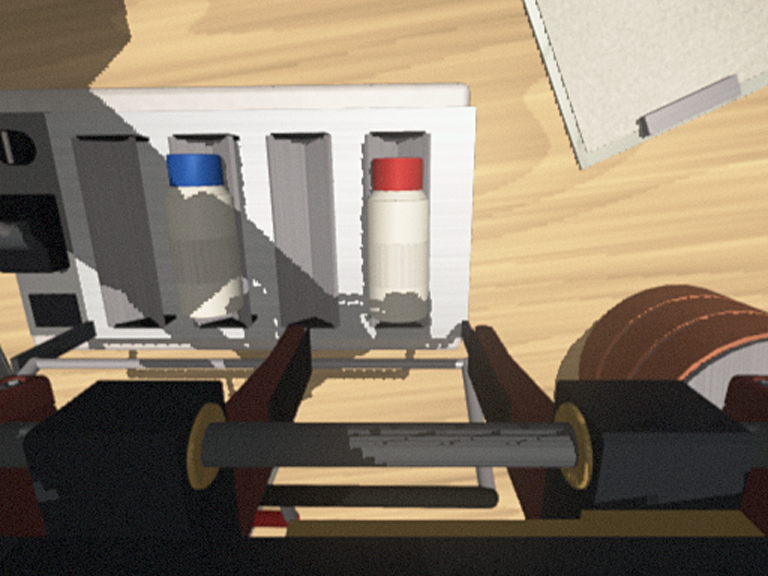

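Cap at (397,172), body 368–429 wide at row 250, foot ≈ row 322; V of cradle 4 at 364–431; frame lies open beyond. Cross-check heights and the grasp point.

Run:
```python
from h import *
O=np.array([498.4,223.]);a=np.radians(-7);X=np.array([np.cos(a),np.sin(a)]);Y=np.array([-np.sin(a),np.cos(a)])
z=np.load("pics/w3.npz");w=(z["K"],z["T"]); z1=np.load("pics/w1.npz");w1=(z1["K"],z1["T"])
def p(n,q): q=np.array(q); print(n,q.round(1),"shaker",((q[:2]-O)@X).round(1),((q[:2]-O)@Y).round(1))
im=cv2.imread("pics/w3_raw.png"); b={c:blobs(im,c,150) for c in("red","blue")}
for c in b:
    for x in b[c]: print(c,x[0],x[1],[k.tolist() for k in x[2]])
r=b["red"][0][0]; l=b["blue"][0][0]
q=tri((w,*r),(w1,264.4,24.6)); p('red cap',q[0]); print(q[1]); q=tri((w,*l),(w1,260.1,143.7)); p('blue cap',q[0]); print(q[1])
for n,u,v in(('cap end',397,157),('mid body',398.5,250),('foot',400,322),('A1 capend',194,154),('A1 mid',208,250)): p(n,plane(w,u/1.5,v/1.5,137))
for n,u,v in(('V4 ',364,133),('V4',428,133),('V4',431,325),('V3',267,135),('V3',327,134),('V3',277,320),('V3',336,325),('V1',78,137),('V1',149,137)): p(n,plane(w,u/1.5,v/1.5,123))
```

```text
red [264.6, 115.8] 652 [[264.5, 116.0], [20.0, 31.0], 90.0]
red [179.3, 345.8] 194 [[180.0, 345.5], [9.0, 22.0], 90.0]
blue [129.2, 112.9] 731 [[129.5, 113.0], [20.0, 37.0], 90.0]
red cap [459.  346.2 139.5] shaker -54.1 117.5
[np.float64(0.06519368763921997), np.float64(0.05463600060606858)]
blue cap [434.8 193.2 138.8] shaker -59.5 -37.4
[np.float64(0.03053572759075923), np.float64(0.022947644003969883)]
cap end [447.1 347.8 137. ] shaker -66.2 117.6
mid body [517.6 339.7 137. ] shaker 4.8 118.1
foot [578.2 333.  137. ] shaker 65.8 118.9
A1 capend [423.8 195.4 137. ] shaker -70.7 -36.5
A1 mid [497.4 187.6 137. ] shaker 3.3 -35.3
V4  [425.5 324.8 123. ] shaker -84.7 92.2
V4 [432.4 373.8 123. ] shaker -83.9 141.6
V4 [589.6 358.7 123. ] shaker 73.9 145.8
V3 [416.5 249.6 123. ] shaker -84.5 16.4
V3 [422.3 296.2 123. ] shaker -84.5 63.4
V3 [567.8 225.8 123. ] shaker 68.6 11.2
V3 [579.  276.4 123. ] shaker 73.5 62.8
V1 [397.2 100.5 123. ] shaker -85.5 -133.9
V1 [405.1 156.8 123. ] shaker -84.6 -77.1
```

```bash
python3 -m jog '{"delta_rot":[[-0.023,-0.013,-0.015],[-0.023,-0.013,-0.015],[-0.023,-0.013,-0.015],[-0.023,-0.013,-0.015],[-0.023,-0.013,-0.015]],"translation":[[3,3,45],[3,3,90],[3,3,130],[3,3,160],[3,3,178]],"hand":[0.5,0.5,0.5,0.5,0.5]}'
python3 d.py 524.6 338.2 127 83
python3 -m jog '{"delta_rot":[[0,0,0],[0,0,0],[0,0,0],[0,0,0],[0,0,0]],"translation":[[0,0,0],[0,0,0],[0,0,0],[0,0,0],[0,0,0]],"hand":[-1,-1,-1,-1,-1]}'
```

```text
t: 11.15
ee_pos: [519.8, 333.0, 124.9]
orientation: [-0.202, -3.131, 0.005]
ft_force: [-1.0, 0.2, -0.1]
width: 65.9
t 11.2 pos [519.8 333.  124.9] q [ 0.55  0.53  1.71 -0.    0.9  -0.89] F [-1.   0.2 -0.1] w 65.9
shift [-4.1  5.8 -2.1] turn [-0.003 -0.003 -0.007]
t: 11.65
ee_pos: [521.7, 335.5, 129.8]
orientation: [0.197, 3.134, 0.004]
ft_force: [-0.6, 5.9, -0.8]
width: 49.6
```

```bash
python3 -m jog '{"delta_rot":[[0,0,0],[0,0,0],[0,0,0],[0,0,0],[0,0,0]],"translation":[[0,0,-25],[0,0,-60],[0,0,-100],[0,0,-140],[0,0,-175]],"hand":[-1,-1,-1,-1,-1]}'
python3 d.py 480 0 300 90
```

```text
t: 12.15
ee_pos: [521.4, 333.8, 306.3]
orientation: [0.197, 3.134, -0.0]
ft_force: [0.4, -0.3, -2.2]
width: 49.5
t 12.2 pos [521.4 333.8 306.3] q [ 0.55  0.33  1.56 -0.    1.24 -0.89] F [ 0.4 -0.3 -2.2] w 49.5
shift [  -0.9 -336.4    6.3] turn [-0.     0.001 -0.126]
```

```bash
python3 -m jog '{"delta_rot":[[0,0,0],[0,0,0],[0,0,-0.03],[0,0,-0.06],[0,0,-0.1]],"translation":[[0,-40,0],[0,-80,0],[0,-125,0],[0,-170,0],[0,-215,0]],"hand":[-1,-1,-1,-1,-1]}'
python3 -m jog '{"delta_rot":[[0,0,-0.03],[0,0,-0.06],[0,0,-0.06],[0,0,-0.06],[0,0,-0.06]],"translation":[[0,-45,0],[0,-90,0],[0,-135,0],[0,-170,0],[0,-205,0]],"hand":[-1,-1,-1,-1,-1]}'
python3 d.py 650 -297 150 93
```

```text
t: 12.65
ee_pos: [494.0, 118.8, 304.4]
orientation: [0.037, 3.141, -0.002]
ft_force: [1.0, 0.0, -3.0]
width: 49.3
t: 13.15
ee_pos: [489.1, -86.4, 304.7]
orientation: [-0.053, 3.141, -0.004]
ft_force: [0.2, -0.4, -3.0]
width: 49.8
t 13.2 pos [489.1 -86.4 304.7] q [-0.2   0.14  1.82 -0.    1.18 -1.8 ] F [ 0.2 -0.4 -3. ] w 49.8
shift [-153.7 -215.5  155.3] turn [-0.002  0.    -0.019]
```

```bash
python3 -m jog '{"delta_rot":[[0,0,0],[0,0,0],[0,0,0],[0,0,0],[0,0,0]],"translation":[[-25,-35,0],[-51,-71,0],[-80,-108,0],[-110,-144,5],[-135,-180,20]],"hand":[-1,-1,-1,-1,-1]}'
python3 -m jog '{"delta_rot":[[0,0,-0.02],[0,0,-0.02],[0,0,-0.02]],"translation":[[-19,-36,30],[-19,-36,65],[-19,-36,65]],"hand":[-1,-1,-1]}'
python3 d.py 650 -297 49 93
python3 - <<'E'
from h import *
K,T=cam("wrist"); save("wrist","w4"); np.savez("pics/w4.npz",K=K,T=T)
E
```

```text
t: 13.65
ee_pos: [632.9, -261.9, 286.1]
orientation: [-0.053, 3.138, -0.006]
ft_force: [0.5, 0.7, -1.1]
width: 49.5
t: 13.95
ee_pos: [647.8, -294.8, 213.2]
orientation: [0.083, -3.13, -0.004]
ft_force: [-0.1, 1.5, -3.7]
width: 49.6
t 13.9 pos [ 647.8 -294.8  213.2] q [-0.44  0.56  1.42 -0.    1.17 -2.07] F [-0.1  1.5 -3.7] w 49.6
shift [ -3.8  -2.8 164.1] turn [ 0.003 -0.01   0.001]
```

View pics/w4.png

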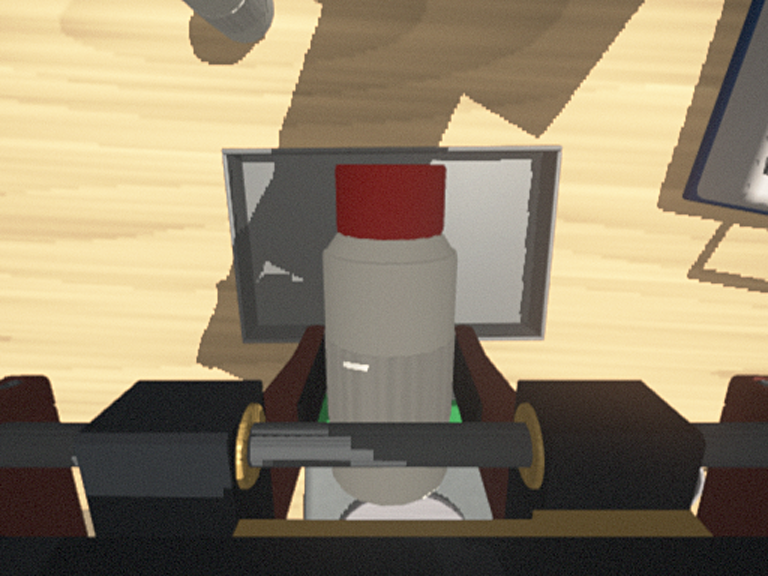

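Bottle held level and well aligned; tray rim corners (223,150), (561,148), (545,338), (244,341).

```bash
python3 - <<'E'
from h import *
z=np.load("pics/w4.npz");w=(z["K"],z["T"])
P=np.array([plane(w,u/1.5,v/1.5,40) for u,v in((223,150),(561,148),(545,338),(244,341))]);print(P.round(1),P.mean(0))
t=cam("top")
for a,b in(((223,150),(445,327)),((561,148),(445,259)),): pass
print(tri((w,561/1.5,148/1.5),(t,445/1.5,327/1.5)),tri((w,223/1.5,150/1.5),(t,564/1.5,327/1.5)))
E
python3 d.py 650 -297 49 93
```

```text
[[ 569.3 -424.8   40. ]
 [ 554.1 -168.9   40. ]
 [ 708.7 -157.5   40. ]
 [ 725.1 -414.8   40. ]] [ 639.31099555 -291.5144091    40.        ]
(array([ 552.40513788, -169.66584283,   39.46624854]), [np.float64(1.6951897081819347), np.float64(0.5861628157140526)]) (array([ 569.24498892, -434.64375826,   15.43751735]), [np.float64(0.5791959435224714), np.float64(0.21365790746883426)])
t 14.0 pos [ 649.  -294.5  216.3] q [-0.44  0.56  1.42 -0.    1.17 -2.07] F [ 0.3 -0.  -1.1] w 49.5
shift [ -2.   -2.7 167.3] turn [ 0.001 -0.007  0.002]
```

```bash
python3 -m jog '{"delta_rot":[[0,0,0],[0,0,0],[0,0,0],[0,0,0],[0,0,0]],"translation":[[-4,0,45],[-4,0,90],[-4,0,130],[-4,0,160],[-4,0,180]],"hand":[-1,-1,-1,-1,-1]}'
python3 -m jog '{"delta_rot":[[0,0,0],[0,0,0],[0,0,0]],"translation":[[0,0,5],[0,0,10],[0,0,10]],"hand":[-1,-1,-1]}'
python3 d.py 653 -294 22 93
```

```text
t: 14.5
ee_pos: [655.1, -294.3, 39.0]
orientation: [0.088, -3.139, 0.003]
ft_force: [0.9, 0.2, -2.9]
width: 49.4
t: 14.8
ee_pos: [655.6, -295.2, 30.0]
orientation: [-0.088, 3.14, -0.004]
ft_force: [0.3, -0.5, -2.6]
width: 49.4
t 14.8 pos [ 655.6 -295.2   30. ] q [-0.44  0.78  1.49 -0.    0.87 -2.06] F [ 0.3 -0.5 -2.6] w 49.4
shift [2.5 1.4 8. ] turn [-0.002  0.     0.003]
```

```bash
python3 -m jog '{"delta_rot":[[0,0,0],[0,0,0],[0,0,0]],"translation":[[0,0,4],[0,0,8],[0,0,8]],"hand":[-1,-1,-1]}'
python3 -m jog '{"delta_rot":[[0,0,0],[0,0,0],[0,0,0]],"translation":[[0,0,0],[0,0,0],[0,0,0]],"hand":[0.4,0.4,0.4]}'
python3 -m jog '{"delta_rot":[[0,0,0],[0,0,0],[0,0,0],[0,0,0],[0,0,0]],"translation":[[0,0,-20],[0,0,-60],[0,0,-100],[0,0,-150],[0,0,-200]],"hand":[0.4,0.4,0.4,0.4,0.4]}'
python3 - <<'E'
from h import *
t=cam("top"); im=save("top","top2")
print([b for b in blobs(im,'blue')],[b for b in blobs(im,'red')])
for b in blobs(im,'blue',60): print(plane(t,*b[0],122).round(1))
o=get_obs(); K,T=cam("wrist");M=R.from_rotvec(o["orientation"]).as_matrix(); print("cam in tool",(M.T@(T[:3,3]-o["ee_pos"])).round(1)); print((M.T@T[:3,:3]).round(3))
E
```

```text
t: 15.1
ee_pos: [654.8, -295.0, 20.6]
orientation: [0.088, -3.14, 0.003]
ft_force: [-0.4, -0.2, -2.4]
width: 49.3
t: 15.4
ee_pos: [654.7, -295.0, 20.7]
orientation: [0.088, -3.139, 0.002]
ft_force: [-0.1, 0.1, -0.6]
width: 61.4
t: 15.9
ee_pos: [654.5, -294.4, 223.7]
orientation: [0.088, -3.139, 0.002]
ft_force: [0.1, 0.4, -0.1]
width: 61.3
[([177.7, 243.4], 77, [array([177.5, 243.5]), array([ 7., 11.]), np.float64(90.0)]), ([380.1, 247.1], 122, [array([380., 247.]), array([11.3, 11.3]), np.float64(45.0)])] [([211.6, 131.0], 108, [array([212.8, 127. ]), array([ 9.8, 25.2]), np.float64(21.3)]), ([175.3, 162.3], 97, [array([175.4, 162.3]), array([35.5,  2.8]), np.float64(10.1)])]
[438.1 194.5 122. ]
[ 461.6 -421.7  122. ]
cam in tool [ 7.440e+01  1.000e-01 -1.614e+02]
[[ 0.     0.961  0.275]
 [ 1.    -0.001  0.001]
 [ 0.001  0.275 -0.961]]
```

View pics/top2.png

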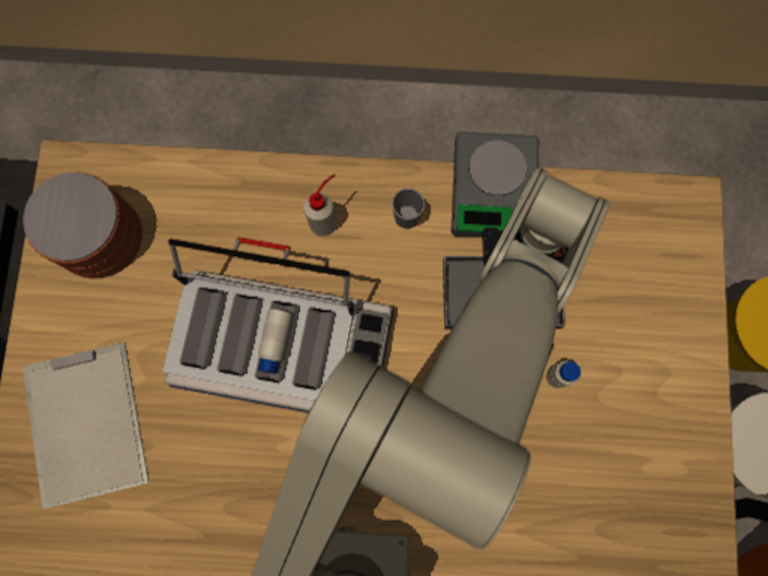

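```bash
cat > kin.py <<'E'
import numpy as np
from scipy.spatial.transform import Rotation as R
from scipy.optimize import least_squares
D=[([1.082,.4238,1.6306,0,1.0886,-.019],[282.7,556.9,222]),([.35,0,1.77,0,1.36,.47],[429.5,168,390.3]),([-.14,.079,1.696,.001,1.368,-.021],[500,-58.3,390.1]),
([-.44,.78,1.49,0,.87,-2.06],[655.6,-295.2,30]),([.18,.87,.73,.2,2.13,.35],[719.2,196.9,329.2]),([.28,.49,1.47,.11,1.46,.38],[561.4,213.1,256]),([.42,.44,1.34,.01,1.48,-.04],[598.8,280.4,338.9]),([.55,.53,1.71,0,.9,-.89],[519.8,333,124.9]),([-.2,.14,1.82,0,1.18,-1.8],[489.1,-86.4,304.7]),([.4,.34,1.84,0,.97,.52],[494.3,223.6,194.3])]
LO=np.array([-3,-.9,.09,-1.31,.11,-2.54]);HI=np.array([3,2.11,2.58,4.45,2.69,2.54])
def fk(q,k):
    ry=lambda a:R.from_euler('y',a); rz=lambda a:R.from_euler('z',a); z=np.array([0,0,1.])
    A=rz(q[0])*ry(q[1]); p=k[0]*z+A.apply(k[1]*z); B=A*ry(q[2]); p=p+B.apply([k[4],0,k[2]])
    C=B*rz(q[3])*ry(q[4]); p=p+C.apply(k[3]*z); return p,C*rz(q[5])
f=lambda k:np.concatenate([fk(np.array(q),k)[0]-p for q,p in D])
s=least_squares(f,[300,450,450,250,0]); K=s.x
OFF=None
def ik(p,Rt,q0s=None):
    best=None; rng=np.random.default_rng(0)
    for i in range(12):
        q0=np.clip([np.arctan2(p[1],p[0]),.6,1.5,0,1.2,0]+rng.normal(0,.6,6)*(i>0),LO+.02,HI-.02)
        def g(q): a,B=fk(q,K); return np.r_[(a-p)/100,(Rt.inv()*B).as_rotvec()*2]
        r=least_squares(g,q0,bounds=(LO,HI),max_nfev=150)
        if best is None or r.cost<best.cost-1e-9: best=r
        if best.cost<1e-6: break
    return best.x,best.cost
if __name__=="__main__":
    print(K.round(1),np.abs(s.fun).max().round(1))
    print(fk(np.array([-.44,.78,1.49,0,.87,-2.06]),K)[1].as_matrix().round(2)) 
    def tool(beta,alpha,flip): # z tilted alpha from down toward heading beta; y horizontal
        b=np.radians(beta);a=np.radians(alpha);z=np.array([np.sin(a)*np.cos(b),np.sin(a)*np.sin(b),-np.cos(a)]);y=np.array([-np.sin(b),np.cos(b),0])*flip
        return R.from_matrix(np.c_[np.cross(y,z),y,z])
    for N in((460,-420),(398,-322)):
        for al in(60,75,90):
            for be in(-90,-60,-40,0,40):
                for fl in(1,-1):
                    Rt=tool(be,al,fl);p=np.array([*N,60])+12*Rt.as_matrix()[:,2]
                    q,c=ik(p,Rt)
                    if c<1e-5: print(N,al,be,fl,q.round(2))
E
python3 kin.py
```

```text
[351.5 587.8 488.1 350.2 100.7] 15.0
[[ 0.05 -1.    0.  ]
 [-1.   -0.05 -0.  ]
 [ 0.   -0.   -1.  ]]
(460, -420) 60 -60 -1 [-0.49  0.9   2.25  3.7   1.06  0.01]
(460, -420) 60 -40 -1 [-0.78  0.92  2.3   3.07  1.12 -0.01]
(460, -420) 60 0 -1 [-1.19  0.88  2.06  1.83  0.98  0.23]
(460, -420) 60 40 -1 [-1.2   0.95  1.63  1.02  1.29  0.55]
(460, -420) 75 -60 -1 [-0.43  1.13  2.23  3.73  1.49  0.13]
(460, -420) 75 -40 -1 [-0.79  1.17  2.28  3.06  1.62 -0.03]
(460, -420) 75 0 -1 [-1.26  1.06  2.02  1.86  1.29  0.06]
(460, -420) 75 40 -1 [-1.25  1.09  1.56  1.12  1.51  0.46]
(460, -420) 90 -60 -1 [-0.41  1.33  2.14  3.8   1.84  0.2 ]
(460, -420) 90 -40 -1 [-0.79  1.38  2.19  3.04  1.99 -0.04]
(460, -420) 90 0 -1 [-1.29  1.24  1.94  1.85  1.58 -0.03]
(460, -420) 90 40 -1 [-1.27  1.23  1.47  1.21  1.73  0.4 ]
(398, -322) 60 -60 -1 [-0.27  1.    2.43  3.84  1.26  0.21]
(398, -322) 60 -40 -1 [-0.66  1.08  2.5   3.18  1.49  0.02]
(398, -322) 60 0 -1 [-1.26  0.91  2.28  1.91  1.06 -0.06]
(398, -322) 60 40 -1 [-1.24  0.89  1.88  1.04  1.21  0.37]
(398, -322) 75 -60 -1 [-0.17  1.27  2.38  3.99  1.64  0.38]
(398, -322) 75 -40 -1 [-0.65  1.4   2.45  3.19  2.01  0.04]
(398, -322) 75 0 -1 [-1.35  1.13  2.23  1.84  1.36 -0.21]
(398, -322) 75 40 -1 [-1.3   1.05  1.8   1.09  1.44  0.26]
(398, -322) 90 -60 -1 [-0.13  1.47  2.26  4.15  1.91  0.49]
(398, -322) 90 -40 -1 [-0.65  1.59  2.32  3.22  2.35  0.05]
(398, -322) 90 0 -1 [-1.39  1.32  2.12  1.75  1.63 -0.3 ]
(398, -322) 90 40 -1 [-1.32  1.21  1.71  1.13  1.66  0.2 ]
```

```bash
cat > plan.py <<'E'
from kin import *
Q=R.from_euler('z',np.pi/2)
def fk2(q): p,B=fk(q,K); return p,B*Q
def ikl(p,Rt,q0):
    g=lambda q:(lambda a,B:np.r_[(a-p)/100,(Rt.inv()*B).as_rotvec()*2])(*fk2(q))
    r=least_squares(g,np.clip(q0,LO+1e-3,HI-1e-3),bounds=(LO,HI)); return r.x,r.cost
def frame(h,t):  # down-pose with tool x heading h (deg), then z tilted t deg towards heading h (x lifts up)
    a=np.radians(h);x=np.array([np.cos(a),np.sin(a),0]);z=np.array([0,0,-1.]);
    return R.from_matrix(np.c_[x,np.cross(z,x),z])*R.from_rotvec([0,np.radians(t),0])
if __name__=="__main__":
    print(K.round(1)); print(frame(0,60).as_matrix().round(2))
    for N in((460,-420),(398,-322)):
      for be in(-100,-70,-40,-10,20,40,60,80,100,120,140,180):
       for al in(50,60,70):
        Rt=frame(be,0); zt=frame(be,al).as_matrix()[:,2]; pre=np.array([*N,200.])-100*np.r_[zt[:2],0]
        q=np.array([np.arctan2(pre[1],pre[0]),.3,1.8,0,1.2,0]); q[5]=0
        best=None
        for j6 in(-2,-1,0,1,2):
            q[5]=j6; x,c=ikl(pre,Rt,q)
            if c<1e-5 and abs(x[3])<.3: best=x
        if best is None: continue
        q=best;qs=[q];cs=0
        path=[(pre,t) for t in np.linspace(0,al,8)]+[(pre*(1-s)+s*(np.array([*N,47.])-80*zt),al) for s in np.linspace(.2,1,5)]+[(np.array([*N,47.])+s*zt,al) for s in(-40,0,12)]
        for p,t in path:
            q,c=ikl(p,frame(be,t),q); cs=max(cs,c);qs.append(q)
        dq=np.abs(np.diff(qs,axis=0)).max()
        if cs<1e-4: print(N,be,al,"cost %.0e dq %.2f"%(cs,dq),qs[0].round(2),q.round(2))
E
python3 plan.py
```

```text
[351.5 587.8 488.1 350.2 100.7]
[[ 0.5   0.    0.87]
 [ 0.   -1.    0.  ]
 [ 0.87  0.   -0.5 ]]
(460, -420) -40 60 cost 2e-05 dq 2.42 [-0.75  0.33  1.84 -0.    0.97  1.52] [-0.78  0.95  2.29  3.07  1.15 -1.58]
(460, -420) -10 50 cost 9e-19 dq 0.35 [-0.81  0.36  1.79 -0.    0.99  0.93] [-1.07  0.8   2.13  2.07  0.75 -1.32]
(460, -420) -10 60 cost 9e-19 dq 0.41 [-0.82  0.35  1.81 -0.    0.99  0.92] [-1.14  0.91  2.14  2.14  1.   -1.49]
(460, -420) -10 70 cost 1e-18 dq 0.49 [-0.83  0.34  1.82 -0.    0.98  0.91] [-1.19  1.04  2.13  2.14  1.24 -1.6 ]
(460, -420) 20 50 cost 3e-19 dq 0.18 [-0.86  0.4   1.72  0.    1.02  0.37] [-1.17  0.83  1.87  1.27  0.93 -1.  ]
(460, -420) 20 60 cost 7e-19 dq 0.21 [-0.87  0.4   1.73  0.    1.01  0.35] [-1.23  0.92  1.85  1.36  1.09 -1.15]
(460, -420) 20 70 cost 2e-21 dq 0.24 [-0.88  0.39  1.74  0.    1.01  0.34] [-1.27  1.02  1.81  1.41  1.25 -1.25]
(460, -420) 40 50 cost 8e-19 dq 0.14 [-0.86  0.44  1.67  0.    1.04  0.01] [-1.15  0.88  1.67  0.94  1.14 -0.94]
(460, -420) 40 60 cost 1e-18 dq 0.17 [-0.88  0.44  1.67  0.    1.04 -0.01] [-1.2   0.97  1.63  1
[... 4541 characters left out ...]
.23  1.99 -1.4 ]
(398, -322) 140 50 cost 2e-20 dq 0.16 [-0.68  0.4   1.73  0.    1.01 -1.56] [-0.69  0.99  1.35  0.01  1.67 -1.56]
(398, -322) 140 60 cost 1e-18 dq 0.19 [-0.68  0.41  1.71  0.    1.02 -1.56] [-0.69  1.09  1.24  0.01  1.86 -1.56]
(398, -322) 140 70 cost 1e-17 dq 0.22 [-0.68  0.42  1.69  0.    1.03 -1.56] [-0.69  1.19  1.14  0.01  2.03 -1.56]
(398, -322) 180 50 cost 1e-20 dq 0.13 [-0.6   0.38  1.76 -0.    1.   -2.17] [-0.46  0.95  1.45 -0.34  1.56 -1.87]
(398, -322) 180 60 cost 5e-19 dq 0.16 [-0.59  0.39  1.74 -0.    1.01 -2.16] [-0.44  1.05  1.36 -0.38  1.73 -1.86]
(398, -322) 180 70 cost 2e-18 dq 0.19 [-0.58  0.4   1.73 -0.    1.01 -2.15] [-0.42  1.15  1.27 -0.42  1.89 -1.86]
```

```bash
cat > f.py <<'E'
# f.py x y z heading tilt : shift and turn to plan.frame(heading,tilt)
import sys; from d import go; from plan import frame
v=[float(a) for a in sys.argv[1:]]; go(v[:3],frame(v[3],v[4]))
E
python3 f.py 526 -476 230 140 0
```

```text
t 15.9 pos [ 658.8 -296.4  234.3] q [-0.44  0.55  1.39 -0.    1.18 -2.06] F [ 3.3 -1.3  5.7] w 61.5
shift [ 142.6 -171.9    4.1] turn [-0.004  0.014  0.754]
```

```bash
python3 -m jog '{"delta_rot":[[0,0,0.15],[0,0,0.3],[0,0,0.45],[0,0,0.6],[0,0,0.75]],"translation":[[28,-34,0],[56,-68,0],[84,-102,0],[112,-137,0],[142,-172,0]],"hand":[0.6,0.6,0.6,0.6,0.6]}'
python3 -m jog '{"delta_rot":[[0,0,0],[0,0,0]],"translation":[[0,0,0],[0,0,0]],"hand":[0.6,0.6]}'
python3 - <<'E'
from h import *
K,T=cam("wrist"); im=save("wrist","w5"); np.savez("pics/w5.npz",K=K,T=T);w=(K,T);t=cam("top")
print(get_obs()["ee_pos"].round(1),get_obs()["qpos"].round(2))
for b in blobs(im,'blue',100): print(b[0],b[1],[x.tolist() for x in b[2]],plane(w,*b[0],122).round(1),[ (lambda r:(r[0].round(1),np.round(r[1],1)))(tri((w,*b[0]),(t,*c))) for c in((380.1,247.1),(347.7,266))])
for n,c in(("N",(460,-420)),("M",(398,-322))): print(n,proj(w,[*c,0])*1.5,proj(w,[*c,124])*1.5)
E
```

```text
t: 16.45
ee_pos: [521.8, -475.5, 222.5]
orientation: [1.077, 2.951, -0.004]
ft_force: [-0.2, -0.6, -0.0]
width: 70.3
t: 16.65
ee_pos: [522.0, -475.1, 222.0]
orientation: [1.07, 2.954, -0.003]
ft_force: [-0.5, 1.2, -0.2]
width: 69.9
[ 522.7 -474.2  221.8] [-0.75  0.54  1.44 -0.    1.16 -1.63]
[262.5, 97.9] 1346 [[263.5, 98.5], [41.0, 43.0], 0.0] [ 460.  -419.3  122. ] [(array([ 460.4, -419.4,  130.9]), array([0.3, 0.1])), (array([ 441.6, -410.1, -354.7]), array([3.9, 2.5]))]
N [391.98572969 152.21458879] [392.87645915 147.55924863]
M [437.00338698   6.94277407] [462.81331198 -78.37901802]
```

View pics/w5.png

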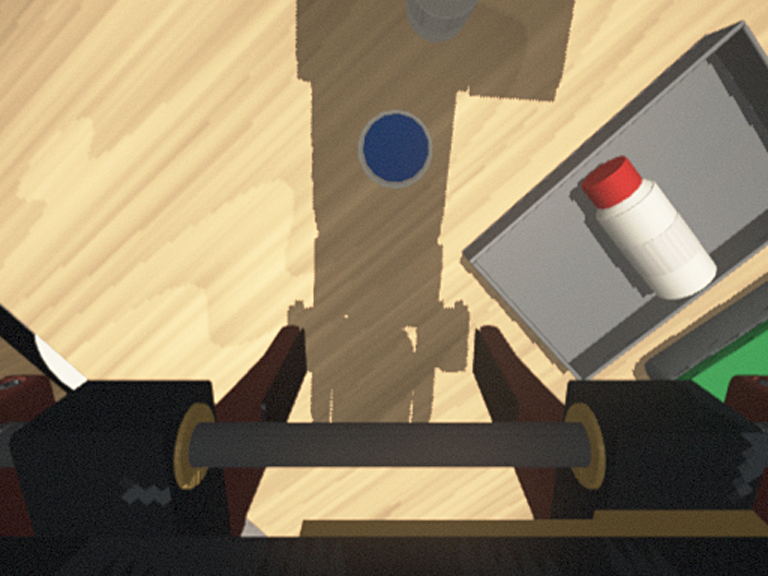

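N1's cap is at (393,148) → (460,−419); the red bottle lies in the tray. Second bottle's foot is visible at (440,15). Now tilt 60° and go in low.

```bash
python3 -m jog '{"delta_rot":[[0,0.14,0],[0,0.28,0],[0,0.42,0],[0,0.56,0],[0,0.7,0]],"translation":[[0,0,0],[0,0,0],[0,0,0],[0,0,0],[0,0,0]],"hand":[0.6,0.6,0.6,0.6,0.6]}'
python3 -m jog '{"delta_rot":[[0,0.14,0],[0,0.28,0],[0,0.35,0],[0,0.35,0]],"translation":[[0,0,0],[0,0,0],[0,0,0],[0,0,0]],"hand":[0.6,0.6,0.6,0.6]}'
python3 f.py 513 -464 87 140 60
python3 f.py 452 -413 41 140 60
```

```text
t: 17.2
ee_pos: [524.6, -472.9, 222.3]
orientation: [-0.834, -2.316, -0.304]
ft_force: [0.4, -0.4, 0.2]
width: 70.3
t: 17.6
ee_pos: [523.6, -472.3, 216.6]
orientation: [-0.716, -1.987, -0.416]
ft_force: [0.1, 0.6, -1.3]
width: 70.3
t 17.6 pos [ 523.6 -472.3  216.6] q [-0.73  1.15  0.62 -0.06  2.43 -1.63] F [ 0.1  0.6 -1.3] w 70.3
shift [-106.2   -0.2   75.5] turn [-0.007 -0.009  0.003]
t 17.6 pos [ 523.6 -472.3  216.6] q [-0.73  1.15  0.62 -0.06  2.43 -1.63] F [ 0.1  0.6 -1.3] w 70.3
shift [-107.2    0.2  167.3] turn [-0.007 -0.009  0.003]
```

```bash
python3 -m jog '{"delta_rot":[[0,0,0],[0,0,0],[0,0,0],[0,0,0],[0,0,0]],"translation":[[-40,0,28],[-80,0,56],[-107,0,76],[-107,0,76],[-107,0,76]],"hand":[0.6,0.6,0.6,0.6,0.6]}'
python3 f.py 452 -413 41 140 60
```

```text
t: 18.1
ee_pos: [513.5, -465.9, 91.9]
orientation: [-0.721, -1.994, -0.414]
ft_force: [1.3, -0.5, 1.1]
width: 70.5
t 18.1 pos [ 513.5 -465.9   91.9] q [-0.74  1.25  0.68 -0.05  2.26 -1.62] F [ 1.3 -0.5  1.1] w 70.5
shift [-3.7  1.5 95.8] turn [-0.005 -0.002  0.001]
```

```bash
python3 -m jog '{"delta_rot":[[0,0,0],[0,0,0],[0,0,0],[0,0,0],[0,0,0]],"translation":[[-3,1,30],[-3,1,60],[-3,1,85],[-3,1,96],[-3,1,96]],"hand":[0.6,0.6,0.6,0.6,0.6]}'
python3 -m jog '{"delta_rot":[[0,0,0],[0,0,0],[0,0,0],[0,0,0],[0,0,0]],"translation":[[0,0,0],[0,0,0],[0,0,0],[0,0,0],[0,0,0]],"hand":[-1,-1,-1,-1,-1]}'
python3 f.py 452 -413 41 140 60
```

```text
t: 18.6
ee_pos: [451.2, -413.7, 42.9]
orientation: [-0.723, -1.995, -0.414]
ft_force: [0.8, -0.5, 0.4]
width: 70.5
t: 19.1
ee_pos: [451.4, -413.7, 41.0]
orientation: [-0.722, -1.994, -0.416]
ft_force: [3.7, -2.3, 6.0]
width: 49.3
t 19.1 pos [ 451.4 -413.7   41. ] q [-0.74  1.18  0.98 -0.05  2.03 -1.61] F [ 3.7 -2.3  6. ] w 49.3
shift [0.  0.9 0. ] turn [-0.004 -0.001  0.001]
```

```bash
python3 -m jog '{"delta_rot":[[0,0,0],[0,0,0],[0,0,0],[0,0,0],[0,0,0]],"translation":[[26,0,-15],[61,0,-35],[100,0,-58],[139,0,-80],[180,0,-104]],"hand":[-1,-1,-1,-1,-1]}'
python3 -m jog '{"delta_rot":[[0,-0.14,0],[0,-0.28,0],[0,-0.42,0],[0,-0.56,0],[0,-0.7,0]],"translation":[[20,0,-12],[40,0,-24],[60,0,-35],[60,0,-35],[60,0,-35]],"hand":[-1,-1,-1,-1,-1]}'
python3 -m jog '{"delta_rot":[[0,-0.14,0],[0,-0.28,0],[0,-0.42,0],[0,-0.56,0],[0,-0.7,0]],"translation":[[0,0,0],[0,0,0],[0,0,0],[0,0,0],[0,0,0]],"hand":[-1,-1,-1,-1,-1]}'
python3 f.py 470 -100 310 160 -30
```

```text
t: 19.6
ee_pos: [451.0, -413.4, 248.4]
orientation: [-0.722, -1.991, -0.415]
ft_force: [1.0, -0.1, -1.8]
width: 49.2
t: 20.1
ee_pos: [452.4, -414.4, 318.6]
orientation: [-0.958, -2.647, -0.162]
ft_force: [-0.1, 0.2, -2.9]
width: 49.3
t: 20.6
ee_pos: [451.5, -413.6, 317.8]
orientation: [0.953, 2.636, -0.175]
ft_force: [0.3, -0.0, -3.3]
width: 49.5
t 20.6 pos [ 451.5 -413.6  317.8] q [-0.77  0.16  1.81  0.03  0.82 -1.67] F [ 0.3 -0.  -3.3] w 49.5
shift [177.2 252.9 -58.2] turn [-0.149 -0.167 -0.312]
```

```bash
python3 -m jog '{"delta_rot":[[-0.03,-0.03,-0.06],[-0.06,-0.07,-0.12],[-0.09,-0.1,-0.19],[-0.12,-0.13,-0.25],[-0.15,-0.17,-0.31]],"translation":[[27,38,-9],[54,76,-18],[81,114,-26],[108,152,-35],[130,190,-43]],"hand":[-1,-1,-1,-1,-1]}'
python3 f.py 520 332.5 310 173 -30
```

```text
t: 21.1
ee_pos: [467.0, -178.2, 312.1]
orientation: [0.456, 2.585, -0.117]
ft_force: [0.4, -0.1, -3.0]
width: 49.8
t 21.1 pos [ 467.  -178.2  312.1] q [-0.41 -0.09  2.14  0.06  0.57 -1.67] F [ 0.4 -0.1 -3. ] w 49.8
shift [109.6 498.1 -58.8] turn [-0.11  -0.002 -0.197]
```

```bash
python3 -m jog '{"delta_rot":[[-0.02,0,-0.04],[-0.04,0,-0.08],[-0.07,0,-0.12],[-0.09,0,-0.16],[-0.11,0,-0.2]],"translation":[[10,46,-5],[20,92,-11],[30,138,-16],[41,184,-21],[51,230,-27]],"hand":[-1,-1,-1,-1,-1]}'
python3 f.py 530.6 337.4 260 173 -30
```

```text
t: 21.6
ee_pos: [492.1, 57.5, 311.2]
orientation: [0.157, 2.617, -0.044]
ft_force: [0.9, -0.9, -2.2]
width: 49.4
t 21.6 pos [492.1  57.5 311.2] q [ 0.19 -0.08  2.14 -0.27  0.6  -1.08] F [ 0.9 -0.9 -2.2] w 49.4
shift [ 21.3 282.6  46.2] turn [-0.001 -0.003  0.002]
```

```bash
python3 -m jog '{"delta_rot":[[0,0,0],[0,0,0],[0,0,0],[0,0,0],[0,0,0]],"translation":[[0,47,0],[0,94,0],[5,141,10],[10,188,20],[15,235,33]],"hand":[-1,-1,-1,-1,-1]}'
python3 -m jog '{"delta_rot":[[0,0,0],[0,0,0],[0,0,0]],"translation":[[6,45,13],[6,45,13],[6,45,13]],"hand":[-1,-1,-1]}'
python3 - <<'E'
from h import *
K,T=cam("wrist"); im=save("wrist","w6"); np.savez("pics/w6.npz",K=K,T=T)
E
python3 f.py 530.6 337.4 127 173 -30
```

```text
t: 22.1
ee_pos: [524.6, 290.7, 274.7]
orientation: [0.159, 2.615, -0.044]
ft_force: [0.7, -0.2, -1.6]
width: 49.4
t: 22.4
ee_pos: [530.9, 333.5, 259.2]
orientation: [0.157, 2.618, -0.047]
ft_force: [0.3, -0.4, -2.3]
width: 49.7
t 22.4 pos [531.  332.6 259.9] q [ 0.73  0.27  1.87 -0.59  0.73 -0.33] F [-0.  -0.  -2.7] w 49.3
shift [ 66.9   5.1 114.8] turn [-0.002 -0.003  0.002]
```

View pics/w6.png

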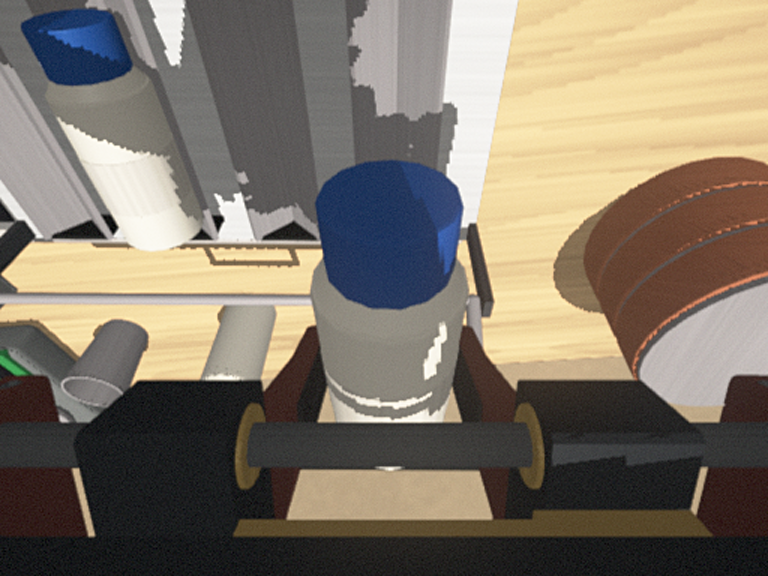

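The bottle is held straight, cap at (388,235), above cradle 4. Lower it.

```bash
python3 -m jog '{"delta_rot":[[0,0,0],[0,0,0],[0,0,0],[0,0,0],[0,0,0]],"translation":[[20,4,34],[40,4,69],[52,4,90],[62,4,107],[62,4,107]],"hand":[-1,-1,-1,-1,-1]}'
python3 f.py 530.6 337.4 127 173 -30
python3 -m jog '{"delta_rot":[[0,0,0],[0,0,0],[0,0,0]],"translation":[[2,1,4],[5,1,8],[5,1,8]],"hand":[-1,-1,-1]}'
python3 f.py 530.6 337.4 127 173 -30
```

```text
t: 22.95
ee_pos: [530.5, 334.2, 135.0]
orientation: [0.161, 2.619, -0.049]
ft_force: [-0.6, -0.6, -2.2]
width: 49.4
t 22.9 pos [530.5 334.2 135. ] q [ 0.73  0.46  1.95 -0.83  0.53 -0.03] F [-0.6 -0.6 -2.2] w 49.4
shift [4.3 3.2 6.8] turn [-0.005 -0.005  0.001]
t: 23.25
ee_pos: [531.7, 337.9, 128.3]
orientation: [0.16, 2.615, -0.043]
ft_force: [0.8, -0.3, -1.6]
width: 49.7
t 23.2 pos [531.7 337.9 128.3] q [ 0.73  0.48  1.94 -0.86  0.52  0.  ] F [ 0.8 -0.3 -1.6] w 49.7
shift [ 1.5 -0.7  0.7] turn [-0.    -0.001 -0.   ]
```

```bash
python3 -m jog '{"delta_rot":[[0,0,0],[0,0,0]],"translation":[[1.5,0,2.6],[1.5,0,2.6]],"hand":[-1,-1]}'
python3 -m jog '{"delta_rot":[[0,0,0],[0,0,0]],"translation":[[1.5,0,2.6],[1.5,0,2.6]],"hand":[-1,-1]}'
```

```text
t: 23.45
ee_pos: [532.1, 337.9, 126.4]
orientation: [0.16, 2.613, -0.044]
ft_force: [-2.3, -4.4, 7.2]
width: 49.4
t: 23.65
ee_pos: [532.2, 337.2, 124.7]
orientation: [0.161, 2.612, -0.046]
ft_force: [-8.9, -9.1, 20.2]
width: 49.6
```

```bash
python3 -m jog '{"delta_rot":[[0,0,0],[0,0,0],[0,0,0]],"translation":[[-1.5,0,-2.6],[-1.5,0,-2.6],[-1.5,0,-2.6]],"hand":[0.35,0.35,0.35]}'
python3 -m jog '{"delta_rot":[[0,0,0],[0,0,0],[0,0,0],[0,0,0],[0,0,0]],"translation":[[0,0,-20],[0,0,-50],[0,0,-95],[0,0,-140],[0,0,-180]],"hand":[0.35,0.35,0.35,0.4,0.4]}'
python3 - <<'E'
from h import *
K,T=cam("wrist"); im=save("wrist","w7"); np.savez("pics/w7.npz",K=K,T=T); w=(K,T)
for b in blobs(im,'blue',100): print(b[0],b[1],plane(w,*b[0],139).round(1))
t=cam("top");im=save("top","top3")
for b in blobs(im,'blue',30): print('top',b[0],b[1],plane(t,*b[0],122).round(1))
E
python3 f.py 470 0 310 173 -30
```

```text
t: 23.95
ee_pos: [531.7, 338.4, 125.2]
orientation: [0.159, 2.615, -0.043]
ft_force: [-0.0, 0.6, 0.4]
width: 58.9
t: 24.45
ee_pos: [441.4, 349.3, 282.2]
orientation: [0.159, 2.616, -0.043]
ft_force: [0.2, 0.7, -0.1]
width: 61.4
[120.7, 8.0] 244 [341.5 256.  139. ]
[259.5, 9.2] 314 [354.9 359.9 139. ]
[104.6, 121.0] 1375 [432.8 193.6 139. ]
[251.8, 123.0] 526 [452.8 340.2 139. ]
top [177.7, 243.5] 84 [437.8 194.5 122. ]
top [347.7, 266.0] 127 [ 398.9 -323.9  122. ]
t 24.6 pos [442.4 351.4 285.7] q [ 0.88  0.16  1.95 -0.61  0.82 -0.19] F [ 0.5 -1.1  0.5] w 61.9
shift [ -73.3 -345.5   12.1] turn [ 0.006  0.003 -0.001]
```

View pics/w7.png

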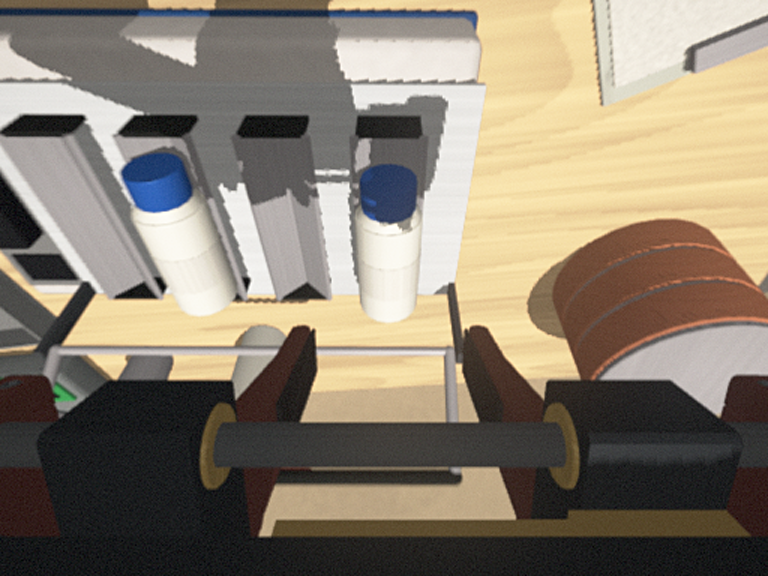

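Run:
```python
from h import *
O=np.array([498.4,223.]);a=np.radians(-7);X=np.array([np.cos(a),np.sin(a)]);Y=np.array([-np.sin(a),np.cos(a)])
z=np.load("pics/w7.npz");w=(z["K"],z["T"])
def p(n,u,v,h): q=plane(w,u/1.5,v/1.5,h);print(n,((q[:2]-O)@X).round(1),((q[:2]-O)@Y).round(1))
p('A1 cap end top',150,154,156);p('N cap end top',388,166,156)
p('A1 cap/body edge',166,211,156);p('N cap/body',389,221,156)
p('A1 foot top',203,305,160);p('N foot top',388,312,160)
p('A1 foot bottom',205,315,125);p('N foot bottom',388,320,125)
for n,u,v in(('V3 near',238,137),('V3 near',308,137),('V3 far',276,298),('V3 far',330,298),('V1 near',3,135),('V1 far',160,297)): p(n,u,v,123)
p('stop near top V4',388,118,120);p('V3 far stop top',300,283,120)
for n in("V3 near stop inner top",):p(n,272,137,120)
im=cv2.imread("pics/w7.png")[100:340,100:500];cv2.imwrite("pics/w7c.png",cv2.resize(im,None,fx=2,fy=2,interpolation=cv2.INTER_CUBIC))
```

```text
A1 cap end top -91.1 -23.1
N cap end top -83.4 117.8
A1 cap/body edge -49.9 -29.2
N cap/body -42.0 118.4
A1 foot top 40.0 -31.8
N foot top 48.2 117.7
A1 foot bottom 94.6 -58.0
N foot bottom 101.6 117.6
V3 near -85.2 19.2
V3 near -85.2 65.2
V3 far 72.3 14.0
V3 far 72.1 64.0
V1 near -86.2 -134.4
V1 far 71.2 -92.8
stop near top V4 -96.7 117.7
V3 far stop top 55.4 38.3
V3 near stop inner top -83.7 40.7
```

View pics/w7c.png

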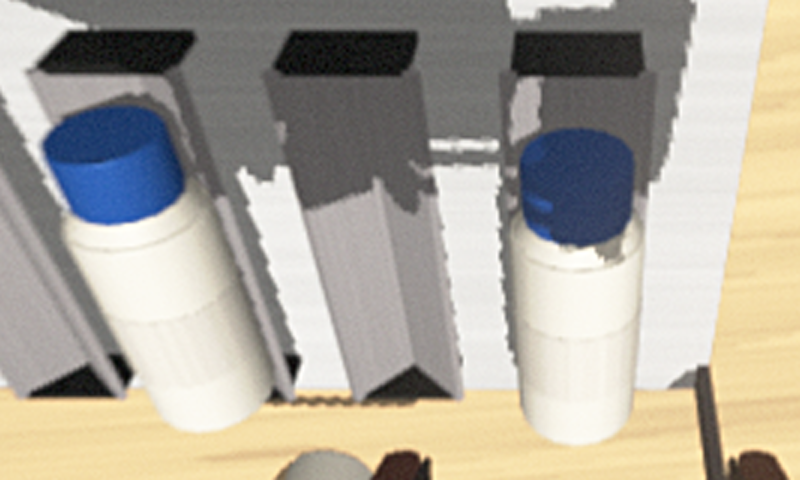

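Blue bottle N1 lies in cradle 4, looking the same as the loaded one beside it (mid about 5 mm beyond seat middle, inside the stops). N2 is seen from top at (399,−324), unmoved. Now the second bottle.

```bash
python3 -m jog '{"delta_rot":[[0,0,0],[0,0,0],[0,0,0],[0,0,0],[0,0,0]],"translation":[[-8,-45,-8],[-17,-90,-15],[-27,-138,-15],[-37,-185,-15],[-47,-232,-10]],"hand":[0.6,0.6,0.6,0.6,0.6]}'
python3 f.py 470 -200 310 150 20
```

```text
t: 25.05
ee_pos: [449.6, 113.0, 313.0]
orientation: [0.158, 2.615, -0.044]
ft_force: [0.6, 0.2, -0.6]
width: 70.2
t 25.1 pos [449.6 113.  313. ] q [ 0.38 -0.13  2.17 -0.4   0.67 -0.81] F [ 0.6  0.2 -0.6] w 70.2
shift [ -48.6 -308.3   31.9] turn [0.035 0.86  0.414]
```

```bash
python3 -m jog '{"delta_rot":[[0,0.12,0.06],[0.01,0.24,0.12],[0.01,0.36,0.18],[0.01,0.48,0.24],[0.02,0.6,0.3]],"translation":[[-8,-48,5],[-15,-96,10],[-23,-144,15],[-30,-192,20],[-38,-240,25]],"hand":[0.6,0.6,0.6,0.6,0.6]}'
python3 f.py 480 -370 250 140 40
```

```text
t: 25.55
ee_pos: [465.0, -124.7, 310.6]
orientation: [-0.633, -2.992, -0.095]
ft_force: [1.3, 0.6, -1.0]
width: 70.4
t 25.6 pos [ 465.  -124.7  310.6] q [-0.32  0.15  1.8   0.06  1.28 -1.49] F [ 1.3  0.6 -1. ] w 70.4
shift [-117.8 -220.4   40.2] turn [-0.068  0.595  0.278]
```

```bash
python3 -m jog '{"delta_rot":[[-0.01,0.12,0.06],[-0.03,0.24,0.11],[-0.04,0.36,0.17],[-0.05,0.48,0.22],[-0.07,0.6,0.28]],"translation":[[-22,-43,0],[-45,-85,5],[-70,-130,15],[-95,-175,25],[-118,-220,40]],"hand":[0.6,0.6,0.6,0.6,0.6]}'
python3 -m jog '{"delta_rot":[[0,0.12,0],[0,0.24,0],[0,0.35,0]],"translation":[[0,0,0],[0,0,0],[0,0,0]],"hand":[0.6,0.6,0.6]}'
python3 - <<'E'
from h import *
t=cam("top");im=save("top","top4"); s=cam("scene"); i2=save("scene","s4")
for b in blobs(im,'blue',30): print('top',b[0],b[1],plane(t,*b[0],122).round(1))
h=cv2.cvtColor(i2,cv2.COLOR_BGR2HSV);m=cv2.inRange(h,(100,80,50),(135,255,255))
n,l,st,ce=cv2.connectedComponentsWithStats(m)
for i in range(1,n):
    if st[i,4]>15: print('scene',ce[i].round(1),st[i,4],plane(s,*ce[i],116).round(1))
E
python3 f.py 450 -366 90 140 60
```

```text
t: 26.05
ee_pos: [481.5, -362.2, 252.1]
orientation: [-0.843, -2.314, -0.308]
ft_force: [0.7, 0.6, 1.2]
width: 70.2
t: 26.35
ee_pos: [480.8, -360.7, 250.9]
orientation: [-0.723, -1.986, -0.421]
ft_force: [-0.0, -0.1, 0.1]
width: 70.2
top [127.8, 231.4] 74 [466.  350.1 122. ]
top [177.7, 243.5] 78 [437.8 194.5 122. ]
scene [235.  114.4] 74 [ 391.8 -324.1  116. ]
scene [378.  216.1] 84 [407.8 189.8 116. ]
scene [427.7 261.2] 121 [435.6 347.7 116. ]
t 26.4 pos [ 480.3 -359.8  247.5] q [-0.67  0.92  1.03  0.03  2.25 -1.54] F [-0.   0.4 -0.5] w 70.1
shift [-127.9  -24.2   94. ] turn [-0.001 -0.011  0.   ]
```

```bash
python3 -m jog '{"delta_rot":[[0,0,0],[0,0,0],[0,0,0],[0,0,0],[0,0,0]],"translation":[[-40,-8,28],[-80,-16,58],[-115,-22,85],[-130,-24,94],[-130,-24,94]],"hand":[0.6,0.6,0.6,0.6,0.6]}'
python3 f.py 390.3 -316.3 41 140 60
```

```text
t: 26.95
ee_pos: [452.1, -366.7, 92.2]
orientation: [-0.722, -1.991, -0.42]
ft_force: [0.0, 0.4, 0.2]
width: 70.3
t 26.9 pos [ 452.1 -366.7   92.2] q [-0.7   1.07  1.1  -0.    2.02 -1.57] F [0.  0.4 0.2] w 70.3
shift [-5.  -1.  94.6] turn [-0.001 -0.005  0.001]
```

```bash
python3 -m jog '{"delta_rot":[[0,0,0],[0,0,0],[0,0,0],[0,0,0],[0,0,0]],"translation":[[-3,-1,30],[-5,-1,60],[-5,-1,85],[-5,-1,95],[-5,-1,95]],"hand":[0.6,0.6,0.6,0.6,0.6]}'
python3 -m jog '{"delta_rot":[[0,0,0],[0,0,0],[0,0,0],[0,0,0],[0,0,0]],"translation":[[0,0,0],[0,0,0],[0,0,0],[0,0,0],[0,0,0]],"hand":[-1,-1,-1,-1,-1]}'
python3 f.py 390.3 -316.3 41 140 60
```

```text
t: 27.45
ee_pos: [391.8, -317.0, 43.8]
orientation: [-0.723, -1.995, -0.418]
ft_force: [1.0, 0.5, 0.0]
width: 70.4
t: 27.95
ee_pos: [391.9, -317.4, 42.8]
orientation: [-0.723, -1.995, -0.419]
ft_force: [3.5, -3.1, 5.2]
width: 49.8
t 27.9 pos [ 391.9 -317.4   42.8] q [-0.7   1.04  1.32 -0.    1.83 -1.58] F [ 3.5 -3.1  5.2] w 49.8
shift [-0.6 -0.2  2.6] turn [-0.001 -0.001  0.002]
```

```bash
python3 -m jog '{"delta_rot":[[0,0,0],[0,0,0],[0,0,0],[0,0,0],[0,0,0]],"translation":[[26,0,-15],[61,0,-35],[100,0,-58],[139,0,-80],[180,0,-104]],"hand":[-1,-1,-1,-1,-1]}'
python3 -m jog '{"delta_rot":[[0,-0.14,0],[0,-0.28,0],[0,-0.42,0],[0,-0.56,0],[0,-0.7,0]],"translation":[[20,0,-12],[40,0,-24],[50,0,-30],[50,0,-30],[50,0,-30]],"hand":[-1,-1,-1,-1,-1]}'
python3 f.py 470 -150 310 160 -20
```

```text
t: 28.45
ee_pos: [391.1, -316.8, 250.8]
orientation: [-0.722, -1.992, -0.42]
ft_force: [0.5, -0.7, -2.1]
width: 50.0
t: 28.95
ee_pos: [392.6, -318.2, 308.9]
orientation: [-0.96, -2.647, -0.167]
ft_force: [-0.2, -0.3, -3.0]
width: 49.6
t 28.9 pos [ 392.6 -318.2  308.9] q [-0.7   0.33  1.6  -0.    1.55 -1.58] F [-0.2 -0.3 -3. ] w 49.6
shift [ 46.  178.7  15.4] turn [-0.    -0.684 -0.354]
```

```bash
python3 -m jog '{"delta_rot":[[0,-0.14,-0.07],[0,-0.28,-0.14],[0,-0.41,-0.21],[0,-0.55,-0.28],[0,-0.68,-0.35]],"translation":[[9,36,3],[18,72,6],[27,108,9],[37,144,12],[46,179,15]],"hand":[-1,-1,-1,-1,-1]}'
python3 f.py 498 105.7 270 173 -30
```

```text
t: 29.45
ee_pos: [469.7, -147.9, 310.3]
orientation: [0.501, 2.77, -0.076]
ft_force: [0.2, -0.6, -3.0]
width: 49.7
t 29.4 pos [ 469.7 -147.9  310.3] q [-0.33 -0.03  2.03 -0.01  0.81 -1.53] F [ 0.2 -0.6 -3. ] w 49.7
shift [ 72.2 247.3  19.2] turn [-0.093 -0.192 -0.216]
```

```bash
python3 -m jog '{"delta_rot":[[-0.02,-0.04,-0.04],[-0.04,-0.08,-0.09],[-0.06,-0.12,-0.13],[-0.08,-0.16,-0.18],[-0.09,-0.19,-0.22]],"translation":[[14,46,0],[28,92,2],[42,138,5],[57,185,10],[68,232,15]],"hand":[-1,-1,-1,-1,-1]}'
python3 -m jog '{"delta_rot":[[0,0,0],[0,0,0]],"translation":[[0,14,0],[0,14,0]],"hand":[-1,-1]}'
python3 f.py 498 105.7 131 173 -30
```

```text
t: 29.95
ee_pos: [494.0, 90.3, 274.4]
orientation: [0.157, 2.622, -0.046]
ft_force: [1.6, -1.5, -2.4]
width: 49.5
t: 30.15
ee_pos: [496.5, 104.7, 274.2]
orientation: [0.154, 2.624, -0.046]
ft_force: [0.0, -0.2, -2.2]
width: 49.3
t 30.1 pos [496.5 104.7 274.2] q [ 0.31  0.01  2.15 -0.41  0.55 -0.84] F [ 0.  -0.2 -2.2] w 49.3
shift [ 69.2   1.7 125.4] turn [-0.001 -0.01   0.005]
```

```bash
python3 -m jog '{"delta_rot":[[0,-0.01,0],[0,-0.01,0],[0,-0.01,0],[0,-0.01,0],[0,-0.01,0]],"translation":[[15,2,28],[32,2,58],[47,2,86],[57,2,104],[57,2,104]],"hand":[-1,-1,-1,-1,-1]}'
python3 f.py 498 105.7 131 173 -30
```

```text
t: 30.65
ee_pos: [497.3, 102.1, 153.8]
orientation: [0.16, 2.617, -0.051]
ft_force: [0.8, 0.7, -2.9]
width: 49.3
t 30.6 pos [497.3 102.1 153.8] q [ 0.31  0.25  2.25 -0.94  0.27 -0.27] F [ 0.8  0.7 -2.9] w 49.3
shift [11.1  3.8 19.9] turn [-0.006 -0.003  0.002]
```

Run:
```python
from plan import *
q=np.array([.31,.25,2.25,-.94,.27,-.27])
for z in(154,145,138,131,127,124):
    q,c=ikl(np.array([498,105.7,z]),frame(173,-30),q); print(z,q.round(2),"%.1e"%c)
```

```text
154 [ 0.37  0.27  2.27 -1.1   0.27 -0.05] 3.1e-30
145 [ 0.37  0.29  2.28 -1.19  0.26  0.05] 7.5e-26
138 [ 0.37  0.31  2.28 -1.27  0.25  0.13] 2.0e-20
131 [ 0.37  0.33  2.28 -1.31  0.25  0.17] 6.4e-05
127 [ 0.37  0.34  2.28 -1.31  0.25  0.17] 2.8e-04
124 [ 0.37  0.34  2.28 -1.31  0.24  0.17] 5.4e-04
```

Joint 4 would come close to its limit in cradle 1, so I'll use cradle 3 instead (more reach, 10 mm finger clearance to neighbours).

```bash
python3 -m jog '{"delta_rot":[[0,0,0],[0,0,0],[0,0,0],[0,0,0],[0,0,0]],"translation":[[-15,0,-25],[-32,0,-55],[-50,0,-87],[-50,40,-87],[-50,80,-87]],"hand":[-1,-1,-1,-1,-1]}'
python3 f.py 517 260.5 250 173 -30
python3 f.py 517 260.5 133 173 -30
```

```text
t: 31.15
ee_pos: [509.6, 183.7, 260.7]
orientation: [0.164, 2.608, -0.043]
ft_force: [-0.5, -0.8, -2.6]
width: 49.8
t 31.1 pos [509.6 183.7 260.7] q [ 0.49  0.1   2.09 -0.56  0.58 -0.54] F [-0.5 -0.8 -2.6] w 49.8
shift [ 7.4 77.1  8.2] turn [-0.001  0.006 -0.004]
t 31.1 pos [509.6 183.7 260.7] q [ 0.49  0.1   2.09 -0.56  0.58 -0.54] F [-0.5 -0.8 -2.6] w 49.8
shift [ 66.5  77.  109.2] turn [-0.001  0.006 -0.004]
```

```bash
python3 -m jog '{"delta_rot":[[0,0,0],[0,0,0],[0,0,0],[0,0,0]],"translation":[[2,38,0],[4,76,0],[4,76,0],[4,76,0]],"hand":[-1,-1,-1,-1]}'
python3 f.py 517 260.5 133 173 -30
```

```text
t: 31.55
ee_pos: [514.2, 259.9, 255.4]
orientation: [0.158, 2.613, -0.046]
ft_force: [-0.0, 1.1, -3.3]
width: 49.6
t 31.6 pos [514.2 259.9 255.4] q [ 0.63  0.19  2.   -0.61  0.65 -0.39] F [-0.   1.1 -3.3] w 49.6
shift [ 59.    1.3 107.3] turn [-0.001  0.001  0.002]
```

```bash
python3 -m jog '{"delta_rot":[[0,0,0],[0,0,0],[0,0,0],[0,0,0],[0,0,0]],"translation":[[17,1,30],[34,1,61],[48,1,86],[59,1,106],[59,1,106]],"hand":[-1,-1,-1,-1,-1]}'
python3 f.py 517 260.5 127 173 -30
```

```text
t: 32.05
ee_pos: [516.0, 257.9, 131.5]
orientation: [0.16, 2.615, -0.05]
ft_force: [-0.2, -0.1, -2.7]
width: 49.9
t 32.0 pos [516.  257.9 131.5] q [ 0.63  0.4   2.08 -0.95  0.44  0.01] F [-0.2 -0.1 -2.7] w 49.9
shift [1.7 2.8 4.2] turn [-0.005 -0.001  0.001]
```

```bash
python3 -m jog '{"delta_rot":[[0,0,0],[0,0,0]],"translation":[[2,1.5,4],[2,1.5,4]],"hand":[-1,-1]}'
python3 -m jog '{"delta_rot":[[0,0,0],[0,0,0]],"translation":[[1,0,2],[1,0,2]],"hand":[-1,-1]}'
python3 -m jog '{"delta_rot":[[0,0,0],[0,0,0]],"translation":[[1,0,2],[1,0,2]],"hand":[-1,-1]}'
```

```text
t: 32.25
ee_pos: [517.7, 260.9, 129.8]
orientation: [0.161, 2.611, -0.047]
ft_force: [0.1, 0.2, -2.5]
width: 49.3
t: 32.45
ee_pos: [518.1, 261.1, 128.3]
orientation: [0.16, 2.609, -0.047]
ft_force: [-0.4, -2.4, 2.9]
width: 49.8
t: 32.65
ee_pos: [518.3, 260.4, 126.9]
orientation: [0.161, 2.608, -0.049]
ft_force: [-5.7, -5.7, 15.2]
width: 49.6
```

Seated. Release narrowly and retreat.

```bash
python3 -m jog '{"delta_rot":[[0,0,0],[0,0,0],[0,0,0]],"translation":[[-1,0,-2],[-1,0,-2],[-1,0,-2]],"hand":[0.3,0.3,0.3]}'
python3 -m jog '{"delta_rot":[[0,0,0],[0,0,0],[0,0,0],[0,0,0],[0,0,0]],"translation":[[0,0,-20],[0,0,-50],[0,0,-95],[0,0,-140],[0,0,-180]],"hand":[0.3,0.3,0.3,0.3,0.3]}'
python3 - <<'E'
from h import *
K,T=cam("wrist"); im=save("wrist","w8"); np.savez("pics/w8.npz",K=K,T=T); w=(K,T)
O=np.array([498.4,223.]);a=np.radians(-7);X=np.array([np.cos(a),np.sin(a)]);Y=np.array([-np.sin(a),np.cos(a)])
for b in blobs(im,'blue',200): q=plane(w,*b[0],139)[:2]-O; print(b[0],b[1],(q@X).round(1),(q@Y).round(1))
E
python3 f.py 520 330 320 173 0
```

```text
t: 32.95
ee_pos: [517.8, 261.8, 127.4]
orientation: [0.159, 2.61, -0.045]
ft_force: [0.3, -0.2, 0.5]
width: 57.0
t: 33.45
ee_pos: [426.7, 273.1, 283.9]
orientation: [0.159, 2.612, -0.046]
ft_force: [1.3, 0.5, 0.2]
width: 56.8
[79.2, 11.5] 420 -161.7 -97.3
[223.4, 12.2] 342 -161.4 13.2
[182.5, 124.0] 1237 -61.7 -37.8
[255.2, 123.4] 639 -62.6 36.5
[331.4, 135.1] 727 -48.5 116.8
t 33.5 pos [426.8 274.7 289.1] q [ 0.79  0.04  2.07 -0.61  0.77 -0.27] F [ 0.3 -0.3  2.9] w 56.9
shift [-89.5  66.2  17. ] turn [0.004 0.53  0.   ]
```

View pics/w8.png

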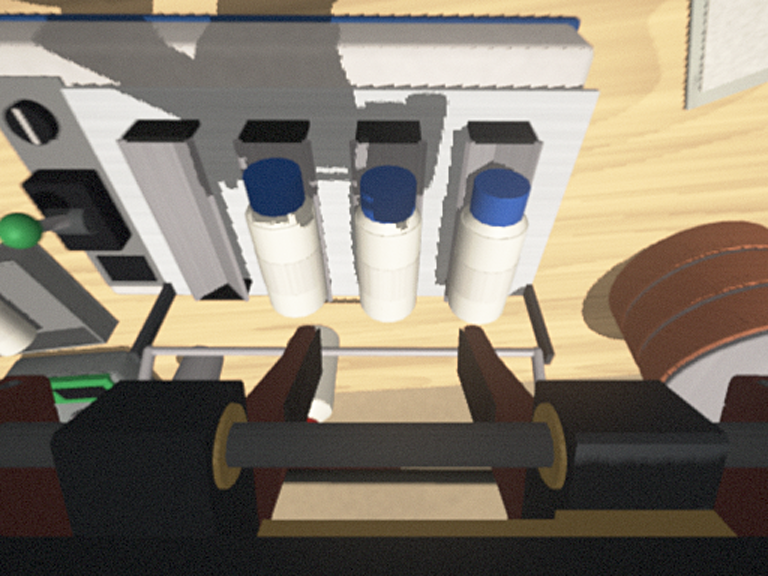

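All three blue bottles lie in cradles 2, 3, 4 between stops; toggle leans to the robot. Now back to the handle for closing.

```bash
cat > g.py <<'E'
import sys; from d import go; from h import *
v=[float(a) for a in sys.argv[1:]]; go(v[:3],R.from_rotvec(v[3:6]))
E
python3 -m jog '{"delta_rot":[[0,0.1,0.1],[0,0.2,0.2],[0,0.3,0.3],[0,0.4,0.4],[0,0.5,0.5]],"translation":[[0,0,-45],[-20,0,-60],[-45,5,-60],[-75,10,-60],[-105,15,-50]],"hand":[-0.4,-0.4,-0.4,-0.4,-0.4]}'
python3 g.py 719.2 196.9 345 -1.962 -1.742 0.557
```

```text
t: 34.0
ee_pos: [496.4, 280.8, 380.9]
orientation: [0.924, 2.973, 0.2]
ft_force: [-0.3, 1.3, -0.2]
width: 26.3
t 34.0 pos [496.4 280.8 380.9] q [ 0.45  0.14  1.65  0.08  1.25 -0.54] F [-0.3  1.3 -0.2] w 26.3
shift [-231.7   52.4   39. ] turn [0.662 0.254 1.081]
```

```bash
python3 -m jog '{"delta_rot":[[0.07,0.03,0.12],[0.15,0.06,0.24],[0.22,0.08,0.36],[0.29,0.11,0.48],[0.37,0.14,0.6]],"translation":[[-40,9,0],[-80,18,5],[-120,27,10],[-160,36,20],[-200,45,25]],"hand":[-0.5,-0.5,-0.5,-0.5,-0.5]}'
python3 g.py 719.2 196.9 335 -1.962 -1.742 0.557
```

```text
t: 34.5
ee_pos: [688.0, 206.2, 355.2]
orientation: [-1.618, -2.376, 0.27]
ft_force: [1.0, 1.5, 1.0]
width: 21.7
t 34.5 pos [688.  206.2 355.2] q [ 0.25  0.64  1.02  0.07  1.8  -0.12] F [1.  1.5 1. ] w 21.7
shift [-21.6  30.1   9.6] turn [0.289 0.12  0.475]
```

```bash
python3 -m jog '{"delta_rot":[[0.08,0.03,0.13],[0.15,0.06,0.25],[0.22,0.09,0.37],[0.29,0.12,0.475],[0.29,0.12,0.475]],"translation":[[-6,8,0],[-12,16,4],[-18,24,8],[-22,30,10],[-22,30,10]],"hand":[-0.5,-0.5,-0.5,-0.5,-0.5]}'
python3 g.py 648.8 205 232.1 -1.961 -1.742 0.557
python3 - <<'E'
from h import *
K,T=cam("wrist"); im=save("wrist","w9"); w=(K,T);np.savez("pics/w9.npz",K=K,T=T)
for b in blobs(im,'red',60): print('w',b[0],b[1],[x.tolist() for x in b[2]])
t=cam("top");im=save("top","top5");
for b in blobs(im,'red',20): print('t',b[0],b[1],[x.tolist() for x in b[2]])
s=cam("scene");im=save("scene","s5");
for b in blobs(im,'red',20): print('s',b[0],b[1],[x.tolist() for x in b[2]])
for p in((654.7,202,246.6),): print([proj(c,p).round(1) for c in(w,t,s)])
E
```

```text
t: 35.0
ee_pos: [718.8, 195.6, 330.4]
orientation: [-1.958, -1.741, 0.561]
ft_force: [0.7, -0.7, -0.3]
width: 21.9
t 35.0 pos [718.8 195.6 330.4] q [0.18 0.88 0.72 0.2  2.14 0.35] F [ 0.7 -0.7 -0.3] w 21.9
shift [  1.2  -0.  121. ] turn [-0.004  0.001  0.   ]
w [15.8, 50.7] 188 [[15.5, 50.5], [17.7, 12.4], 76.0]
w [26.3, 91.1] 156 [[26.1, 90.9], [15.6, 12.1], 77.5]
w [255.9, 184.8] 867 [[256.5, 185.0], [102.0, 9.0], 90.0]
w [415.2, 250.5] 1056 [[413.7, 254.8], [34.9, 48.3], 5.2]
t [336.8, 207.3] 81 [[336.5, 207.5], [7.0, 11.0], 90.0]
s [196.3, 173.6] 67 [[196.5, 173.6], [11.6, 6.1], 48.8]
s [335.2, 260.7] 116 [[336.5, 261.4], [34.0, 4.1], 42.9]
s [254.6, 294.6] 138 [[250.8, 292.6], [27.5, 11.4], 28.8]
[array([254.6, 188.7]), array([174.9, 163.5]), array([329.3, 256.5])]
```

View pics/w9.png

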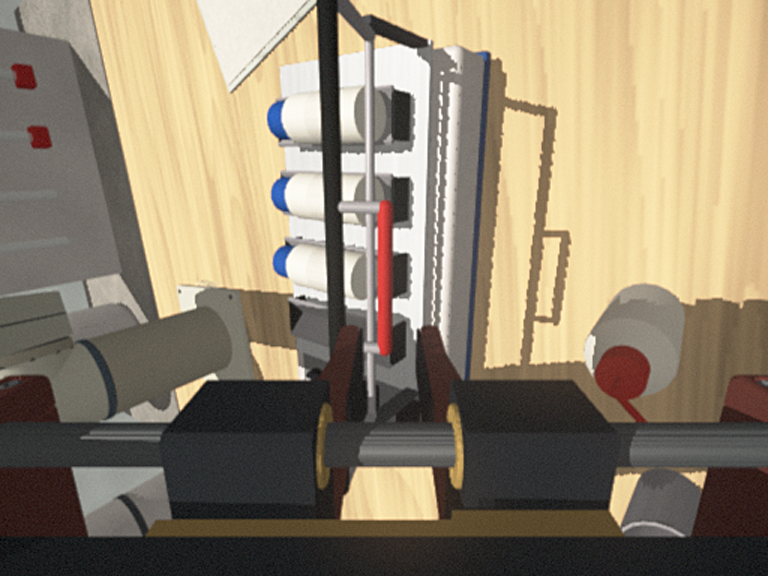

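Handle bar at (385,278), fingers' centre line at ~391 and pointing onto it; all three bottles lie properly beneath.

```bash
python3 -m jog '{"delta_rot":[[0,0,0],[0,0,0],[0,0,0],[0,0,0],[0,0,0]],"translation":[[1,1,40],[1,1,80],[1,1,100],[1,1,115],[1,1,121]],"hand":[-0.5,-0.5,-0.5,-0.5,-0.5]}'
python3 -m jog '{"delta_rot":[[0,0,0],[0,0,0],[0,0,0]],"translation":[[0,0,0],[0,0,0],[0,0,0]],"hand":[-0.5,-1,-1]}'
python3 arc.py 17
```

```text
t: 35.65
ee_pos: [647.9, 207.3, 237.4]
orientation: [-1.957, -1.753, 0.553]
ft_force: [0.4, 0.2, -0.6]
width: 22.0
t: 35.95
ee_pos: [649.8, 206.6, 238.0]
orientation: [-1.958, -1.75, 0.552]
ft_force: [-8.6, 1.3, 13.9]
width: 9.5
theta 1.95 r 107.8 F [-8.6  1.3 13.9]
```

```bash
python3 - <<'E'
from h import *
from scipy.optimize import least_squares
O=np.array([498.4,223.,0]);a=np.radians(-7);X=np.array([np.cos(a),np.sin(a),0])
D=[((490.5,224,193.4),(2.349,2.085,.002)),((559.6,213.4,255.6),(-2.174,-1.927,.297)),((618.3,206.3,250.2),(-2.055,-1.82,.456)),((645.6,203.2,232.5),(-1.972,-1.748,.554))]
def f(k):
    o=[]
    for p,r in D:
        z=R.from_rotvec(r).as_matrix()[:,2]; h=np.array(p)-k[2]*z-O; o.append(np.hypot(h@X-k[0],h[2]-k[1])-105.6)
    return np.r_[o,(k[1]-170)/8,(k[2]-11)/5]
s=least_squares(f,[92,170,14]);print(s.x.round(1),s.fun.round(1))
E
sed -i 's/hx,hz=h@X-92,h\[2\]-170; r=/HX,HZ=float(sys.argv[2]),float(sys.argv[3]); hx,hz=h@X-HX,h[2]-HZ; r=/; s/argv\[2:\]/argv[4:]/' arc.py
```

```text
[ 88.1 167.3  16.4] [-0.5  0.6 -0.1 -0.5 -0.3  1.1]
```

```bash
for d in 10 13 16; do python3 arc.py $d 88.1 167.3; done; python3 arc.py 11 88.1 167.3 1.8,-.06 1.6,-.12 1.4,-.18 1.2,-.24 1.0,-.3
```

```text
theta 1.97 r 105.4 F [-8.6  1.3 13.9]
theta 1.97 r 108.4 F [-8.6  1.3 13.9]
theta 1.96 r 111.4 F [-8.6  1.3 13.9]
theta 1.97 r 106.4 F [-8.6  1.3 13.9]
1.8 -0.06 [  0.2 -17.2  -0.5]
1.6 -0.12 [  0.4 -37.5   2.8]
1.4 -0.18 [  0.6 -56.7  10.2]
1.2 -0.24 [  0.7 -74.1  21.3]
1.0 -0.3 [  0.9 -88.9  35.7]
```

```bash
python3 -m jog '{"delta_rot":[[-0.06,0,0],[-0.12,0,0],[-0.18,0,0]],"translation":[[0,-17,-2],[0,-37,1],[0,-56,8]],"hand":[-1,-1,-1]}'
python3 -m jog '{"delta_rot":[[0,0,0]],"translation":[[0,0,0]],"hand":[-1]}'
python3 arc.py 11 88.1 167.3 1.2,-.06 1.0,-.12 0.8,-.18 0.6,-.24 0.4,-.3
```

```text
t: 36.25
ee_pos: [602.1, 212.1, 263.2]
orientation: [-2.084, -1.859, 0.398]
ft_force: [5.9, 2.1, -2.7]
width: 8.9
t: 36.35
ee_pos: [598.1, 212.4, 264.7]
orientation: [-2.079, -1.858, 0.406]
ft_force: [-2.7, 0.7, 3.7]
width: 9.3
theta 1.40 r 108.7 F [-2.7  0.7  3.7]
1.2 -0.06 [  0.2 -19.3   7.9]
1.0 -0.12 [  0.4 -36.9  19.7]
0.8 -0.18 [  0.6 -51.7  34.8]
0.6 -0.24 [  0.7 -63.2  52.7]
0.4 -0.3 [  0.8 -70.9  72.5]
```

Smooth, low force. Continue.

```bash
python3 -m jog '{"delta_rot":[[-0.06,0,0],[-0.12,0,0],[-0.18,0,0],[-0.24,0,0],[-0.3,0,0]],"translation":[[0,-19,8],[0,-37,20],[0,-52,35],[0,-63,53],[0,-71,72]],"hand":[-1,-1,-1,-1,-1]}'
python3 -m jog '{"delta_rot":[[0,0,0]],"translation":[[0,0,0]],"hand":[-1]}'
python3 arc.py 11 88.1 167.3 0.3,-.02 0.2,-.04 0.1,-.08 0.0,-.1 -0.05,-.1
```

```text
t: 36.85
ee_pos: [506.8, 224.1, 229.4]
orientation: [-2.267, -2.021, 0.127]
ft_force: [5.8, 2.7, 1.2]
width: 9.7
t: 36.95
ee_pos: [503.9, 224.3, 226.6]
orientation: [-2.263, -2.02, 0.134]
ft_force: [-2.6, 6.0, -5.9]
width: 9.0
theta 0.39 r 107.4 F [-2.6  6.  -5.9]
0.3 -0.02 [ 0.  -4.4  7.9]
0.2 -0.04 [ 0.  -8.8 17.6]
0.1 -0.08 [  0.  -11.9  27.7]
0.0 -0.1 [  0.  -14.3  38.1]
-0.05 -0.1 [  0.  -15.2  43.4]
```

```bash
python3 -m jog '{"delta_rot":[[-0.02,0,0],[-0.04,0,0],[-0.08,0,0],[-0.1,0,0],[-0.1,0,0]],"translation":[[0,-4,8],[0,-9,18],[0,-12,28],[0,-14,38],[0,-14,38]],"hand":[-1,-1,-1,-1,-1]}'
python3 arc.py 11 88.1 167.3
python3 -m jog '{"delta_rot":[[0,0,0],[0,0,0]],"translation":[[0,-1,5],[0,-1,5]],"hand":[-1,-1]}'
python3 arc.py 11 88.1 167.3
```

```text
t: 37.45
ee_pos: [484.7, 226.5, 190.5]
orientation: [-2.32, -2.068, 0.04]
ft_force: [-7.0, 7.2, -2.2]
width: 9.1
theta -0.00 r 107.3 F [-7.   7.2 -2.2]
t: 37.65
ee_pos: [484.1, 226.6, 187.8]
orientation: [-2.32, -2.068, 0.04]
ft_force: [-12.1, 3.6, 17.7]
width: 9.0
theta -0.03 r 107.0 F [-12.1   3.6  17.7]
```

```bash
python3 -m jog '{"delta_rot":[[0,0,0],[0,0,0]],"translation":[[0,1,4],[0,1,4]],"hand":[-1,-1]}'
python3 arc.py 11 88.1 167.3
```

```text
t: 37.85
ee_pos: [484.0, 226.7, 185.3]
orientation: [-2.319, -2.066, 0.042]
ft_force: [-22.7, 3.9, 34.1]
width: 8.9
theta -0.05 r 106.4 F [-22.7   3.9  34.1]
```

```bash
python3 -m jog '{"delta_rot":[[0,0,0],[0,0,0],[0,0,0],[0,0,0]],"translation":[[0,3,-4],[0,3,-4],[0,3,-4],[0,3,-4]],"hand":[-0.2,-0.1,0,0]}'
python3 -m jog '{"delta_rot":[[0,0,0],[0,0,0],[0,0,0],[0,0,0],[0,0,0]],"translation":[[0,0,-20],[0,0,-50],[0,0,-90],[0,0,-130],[0,0,-150]],"hand":[0,0,0,0,0]}'
python3 - <<'E'
from h import *
K,T=cam("wrist"); w=(K,T);im=save("wrist","w10");np.savez("pics/w10.npz",K=K,T=T)
z=np.load("pics/w1.npz");w1=(z["K"],z["T"])
for b in blobs(im,'red',60): print('w',b[0],b[1],[x.tolist() for x in b[2]],plane(w,*b[0],204).round(1))
t=cam("top");im=save("top","top6");
for c in 'red','blue','green':
    for b in blobs(im,c,20): print('t',c,b[0],b[1],[x.tolist() for x in b[2]])
s=cam("scene");im=save("scene","s6");
for b in blobs(im,'red',20): print('s',b[0],b[1],[x.tolist() for x in b[2]])
E
python3 f.py 440 -10 300 83 0
```

```text
t: 38.25
ee_pos: [490.0, 224.9, 186.2]
orientation: [-2.323, -2.072, 0.036]
ft_force: [-0.2, 0.3, -1.0]
width: 37.7
t: 38.75
ee_pos: [496.2, 224.2, 339.9]
orientation: [-2.324, -2.073, 0.029]
ft_force: [-0.6, 1.0, 0.4]
width: 44.0
w [253.1, 174.1] 643 [[253.0, 179.5], [93.0, 8.0], 90.0] [487.  232.7 204. ]
w [489.4, 224.5] 736 [[491.9, 226.0], [44.1, 24.1], 20.6] [741.3 147.9 204. ]
t red [211.5, 131.1] 110 [[215.5, 128.0], [10.0, 25.0], 42.0]
t red [336.8, 207.3] 82 [[336.5, 207.5], [7.0, 11.0], 90.0]
t blue [178.8, 243.4] 68 [[179.0, 243.5], [10.0, 7.0], -0.0]
t green [332.5, 146.6] 706 [[330.0, 146.2], [51.0, 17.6], 3.4]
s [196.4, 173.8] 72 [[196.5, 173.7], [11.6, 6.2], 49.4]
s [384.4, 225.5] 96 [[382.1, 223.4], [43.4, 3.1], 40.2]
s [257.4, 293.3] 182 [[253.0, 293.5], [15.0, 22.0], 90.0]
t 38.9 pos [495.4 224.  337.2] q [0.39 0.2  1.67 0.02 1.3  0.5 ] F [-0.1  0.4  0. ] w 44.1
shift [-238.9  -27.1   37.3] turn [-0.034 -0.003  0.008]
```

```bash
python3 -m jog '{"delta_rot":[[-0.034,0,0.008],[-0.034,0,0.008],[-0.034,0,0.008],[-0.034,0,0.008],[-0.034,0,0.008]],"translation":[[-45,-13,0],[-90,-26,0],[-135,-38,0],[-180,-51,10],[-222,-63,30]],"hand":[-1,-1,-1,-1,-1]}'
python3 -m jog '{"delta_rot":[[0,0,0],[0,0,0]],"translation":[[0,0,0],[0,0,0]],"hand":[-1,-1]}'
python3 f.py 406 12 129 83 0
python3 - <<'E'
from h import *
K,T=cam("wrist"); w=(K,T);im=save("wrist","w11");np.savez("pics/w11.npz",K=K,T=T)
O=np.array([498.4,223.]);a=np.radians(-7);X=np.array([np.cos(a),np.sin(a)]);Y=np.array([-np.sin(a),np.cos(a)])
for c in 'red','blue','green':
    for b in blobs(im,c,40):
        q=plane(w,*b[0],{'red':204,'blue':139,'green':145}[c])[:2]-O; print(c,b[0],b[1],(q@X).round(1),(q@Y).round(1))
t=cam("top");im=save("top","top7")
for c in 'red','blue','green':
    for b in blobs(im,c,20): print('t',c,b[0],b[1],[x.tolist() for x in b[2]])
E
```

```text
t: 39.4
ee_pos: [404.6, 9.2, 307.0]
orientation: [-2.35, -2.08, 0.0]
ft_force: [0.3, 0.3, -0.9]
width: 7.1
t: 39.6
ee_pos: [404.6, 10.0, 306.6]
orientation: [-2.351, -2.075, 0.003]
ft_force: [0.2, 0.0, -0.6]
width: 0.6
t 39.6 pos [404.6  10.  306.6] q [-0.01 -0.02  1.99  0.    1.18  0.12] F [ 0.2  0.  -0.6] w 0.6
shift [  1.8   2.1 177.6] turn [-0.006 -0.002 -0.003]
red [383.3, 315.7] 167 71.8 -370.4
blue [266.6, 9.3] 433 -59.0 -49.1
green [289.3, 175.0] 358 -31.6 -222.7
t red [211.5, 131.2] 109 [[212.8, 127.0], [9.8, 25.2], 21.3]
t red [336.8, 207.2] 80 [[336.5, 207.5], [7.0, 11.0], 90.0]
t red [165.1, 222.9] 128 [[164.5, 222.8], [35.7, 3.7], 10.3]
t red [238.6, 261.5] 23 [[237.5, 261.5], [3.0, 9.0], 90.0]
t blue [127.8, 231.4] 75 [[128.0, 231.5], [7.0, 10.0], 90.0]
t blue [152.9, 236.8] 78 [[152.8, 236.8], [10.2, 7.5], 14.0]
t blue [177.9, 243.4] 80 [[177.9, 243.5], [10.7, 7.8], 14.0]
t green [332.5, 146.6] 706 [[330.0, 146.2], [51.0, 17.6], 3.4]
```

View pics/w11.png

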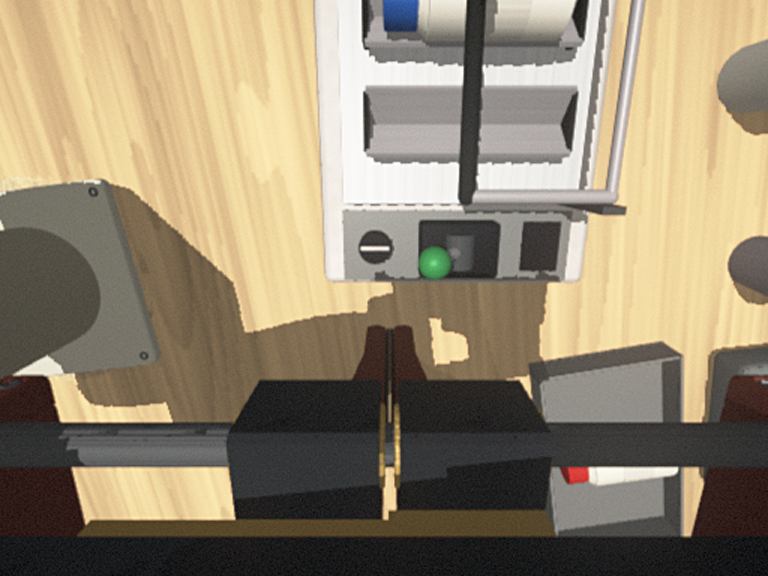

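Toggle at (435,263) off, leaning to the robot; frame closed over the bottles. Check the handle's height against closed (it started slightly raised).

Run:
```python
from h import *
s,t=cam("scene"),cam("top"); im=save("scene","s7")
for b in blobs(im,'red',20): print('s',b[0],b[1],[x.tolist() for x in b[2]])
b=[b for b in blobs(im,'red',60) if 350<b[0][0]<410]
z=np.load("pics/w10.npz");w10=(z["K"],z["T"]);z=np.load("pics/w11.npz");w11=(z["K"],z["T"])
c=b[0][2][0]; print('scene+top',tri((s,*c),(t,164.5,222.8))); print('w10+top',tri((w10,253,179.5),(t,164.5,222.8)),'w10+scene',tri((w10,253,179.5),(s,*c)))
```

```text
s [196.4, 173.8] 73 [[196.5, 173.7], [11.6, 6.2], 49.4]
s [382.2, 223.6] 109 [[381.8, 223.2], [44.0, 3.1], 40.2]
s [257.5, 293.4] 177 [[254.9, 293.9], [15.2, 18.7], 85.6]
scene+top (array([485.78024158, 225.20679376, 207.6272603 ]), [np.float64(1.1283728958345383), np.float64(0.8670832083303393)])
w10+top (array([486.86192919, 225.13195803, 199.64667528]), [np.float64(1.0599129422824023), np.float64(0.40868716941163974)]) w10+scene (array([486.72092009, 228.12752436, 210.67797057]), [np.float64(0.1621957697879346), np.float64(0.07918434973546482)])
```

Handle dropped 13 mm from its starting height (210–220) to about 204: closed. Now flip the toggle on.

```bash
python3 -m jog '{"delta_rot":[[0,0,0],[0,0,0],[0,0,0],[0,0,0],[0,0,0]],"translation":[[1,1,45],[1,1,90],[1,1,130],[1,1,165],[1,1,177]],"hand":[-1,-1,-1,-1,-1]}'
python3 -m jog '{"delta_rot":[[0,0,0],[0,0,0],[0,0,0],[0,0,0],[0,0,0]],"translation":[[0,14,0],[0,28,0],[0,42,0],[0,54,0],[0,61,0]],"hand":[-1,-1,-1,-1,-1]}'
python3 -m jog '{"delta_rot":[[0,0,0],[0,0,0]],"translation":[[0,3,0],[0,3,0]],"hand":[-1,-1]}'
python3 -m jog '{"delta_rot":[[0,0,0],[0,0,0]],"translation":[[0,4,0],[0,4,0]],"hand":[-1,-1]}'
```

```text
t: 40.25
ee_pos: [404.9, 13.2, 128.1]
orientation: [-2.345, -2.08, 0.006]
ft_force: [0.3, -0.3, -1.0]
width: 0.5
t: 40.75
ee_pos: [468.4, 4.5, 131.4]
orientation: [-2.351, -2.08, -0.001]
ft_force: [-12.6, 2.6, 8.3]
width: 0.6
t: 40.95
ee_pos: [468.4, 4.5, 131.1]
orientation: [-2.348, -2.077, 0.004]
ft_force: [-8.4, 3.6, 9.8]
width: 0.4
t: 41.15
ee_pos: [468.8, 4.4, 130.8]
orientation: [-2.345, -2.073, 0.012]
ft_force: [-18.7, 5.6, 19.9]
width: 0.4
```

```bash
python3 -m jog '{"delta_rot":[[0,0,0],[0,0,0],[0,0,0],[0,0,0],[0,0,0]],"translation":[[0,-15,0],[0,-25,-10],[0,-30,-50],[0,-30,-95],[0,-30,-140]],"hand":[-1,-1,-1,-1,-1]}'
python3 -m jog '{"delta_rot":[[0,0,0],[0,0,0],[0,0,0],[0,0,0],[0,0,0]],"translation":[[-40,0,-20],[-80,0,-40],[-110,0,-60],[-110,0,-60],[-110,0,-60]],"hand":[-1,-1,-1,-1,-1]}'
python3 - <<'E'
from h import *
K,T=cam("wrist"); w=(K,T);im=save("wrist","w12")
O=np.array([498.4,223.]);a=np.radians(-7);X=np.array([np.cos(a),np.sin(a)]);Y=np.array([-np.sin(a),np.cos(a)])
for b in blobs(im,'green',100): q=plane(w,*b[0],150)[:2]-O; print('green',b[0],b[1],(q@X).round(1),(q@Y).round(1))
im=save("top","top8"); i3=save("scene","s8")
for c in 'red','blue','green':
    for b in blobs(im,c,20): print('t',c,b[0],b[1])
for b in blobs(i3,'red',20): print('s',b[0],b[1])
cv2.imwrite("pics/fin.png",np.hstack([cv2.resize(im[90:300,90:410],(400,262)),cv2.resize(cv2.imread("pics/w12_raw.png"),(400,300))[:262]]))
E
```

```text
t: 41.65
ee_pos: [444.6, 6.9, 273.1]
orientation: [-2.351, -2.08, -0.001]
ft_force: [1.2, -0.8, 0.3]
width: 0.6
t: 42.15
ee_pos: [431.5, -102.8, 331.3]
orientation: [-2.353, -2.078, -0.002]
ft_force: [1.0, -0.5, -1.2]
width: 0.3
green [299.5, 76.4] 369 20.2 -220.9
green [483.9, 226.2] 2283 270.1 -405.5
t red [211.6, 131.0] 109
t red [336.8, 207.2] 79
t red [165.1, 222.9] 128
t blue [127.8, 231.4] 75
t blue [152.8, 236.9] 80
t blue [177.9, 243.4] 80
t green [332.5, 146.6] 709
t green [242.8, 227.9] 50
s [196.5, 173.8] 74
s [382.8, 224.1] 107
s [257.6, 293.3] 179
```

View pics/fin.png

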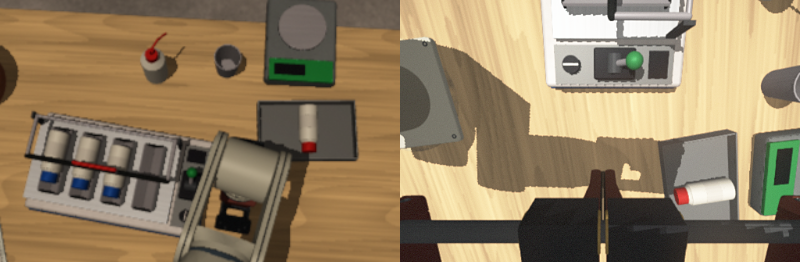

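Toggle leans away (on), the frame is closed over three blue-capped bottles, the red-capped one is in the tray, bystanders are in place. Handing in.

```bash
python3 -c "
from workcell import ctrl,get_obs
print(get_obs()['ft_force'].round(1)); print(ctrl.close_job())"
```

```text
[-0.1 -0.1 -0.1]
the job is handed in; nothing more can be done
None
```

I did the whole job in the order asked and handed it in at about 42 s of the 210 s allowed. I switched the toggle off, opened the frame, and moved the one red-capped bottle to the tray. The two standing blue-capped bottles now lie in cradles 3 and 4, and the one already in cradle 2 stayed where it was. Then I closed the frame and switched the toggle on last.

**Last checks:**
- **Toggle:** the tip is back at its starting "on" position to within about 1.5 px, and it pressed firmly on its stop.
- **Bottles:** all three blue caps lie in cradles 2–4, inside the end stops. The cradle 2 bottle is unmoved in the top view, and the red-capped bottle lies in the tray.
- **Bystanders:** the wash bottle's red spout is at the same pixels as at the start. The beaker I checked only by eye, and it looks in place.
- **Robot:** it stood clear, with a wrist force near 0 N.

**Disagreements:**
- **Frame angle:** at the start the frame seems to have been slightly raised, with the handle at about 210–220 mm. It now measures 200–211 mm depending on the pair of views; 204 mm is fully closed. It stopped under 34 N, so I take it as closed to within that spread.
- **Shaker position:** its position along x differed by about 6 mm between views and grip contact. The bottle in cradle 4 therefore lies about 5 mm beyond the middle of its cradle.
- **Cradle 1:** I lowered the second bottle to about 25 mm above it, then moved to cradle 3, because joint 4 was nearing its limit.

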